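# Open a lantern battery box with a wedge and empty it

## Task

Flip the yellow stop down, slide the closed battery box along the jig until it butts against the stop, and flip the stop back up with the box left there. Then work the orange wedge into the slots under the cover's two end ears, from one end and the other in turn and only a few millimetres at a time so that neither end is ever lifted more than 8 mm above the other, until the cover has come up at both ends and is loose. Lift the cover off and set it right way up in the middle of the black rubber mat, put every spent cell in the red tray, and finish with the wedge on the middle of the yellow board, the stop up and the empty lower half still at its place in the jig, without disturbing the pots, can, figurine or screwdriver.

Things in the scene. Friction and masses are not known exactly. Their poses are not given: they have to be found in the camera images.
- jig: Aluminium jig plate fixed to the bench, 260 x 200 x 8 mm (x -150 to +110 mm). Origin: on the bench below the station, where the box's centre belongs. x: along the channel from the box towards the stop; y: to the hinge. Green rails (inner faces y = +-86 mm, tops 30 mm above the bench) guide the box along x. Hinge post: x 50 to 74, y 48 to 64 mm, 52 mm high.
- flip_stop (a joint): Yellow flip stop, rad. 0 = down: a bar 12 mm thick (x), 16 high, across the channel, stop face at jig x = +35 mm; 1.75 = thrown up, end of travel. Hinge axis along jig x at jig y = +52, z = 40 mm; down, the bar points to -y; it swings upward. Stays wherever it is left (about 1.5 N moves it at the grip). Starts up.
- stop_grip (a point): Middle of the red round grip rod at the free end of the flip stop, 10 mm diameter, 52 mm long, parallel to jig x, 62 mm from the hinge axis, sticking out beyond the bar away from the box (this point at jig x = +75 mm). It can turn between the fingers.
- box_base: Black lower half, about 0.75 kg, loose in the channel on the jig plate (8 mm above the bench). Origin: centre of its underside; axes as the jig's. Body 68 (x) x 108 (y) mm, rim at z = 36 mm. Pockets at y = -30, 0, +30 mm, floor z = 8 mm, hold a cell each or are empty. Starts 30 to 60 mm short of the station (at -x). Clips in its two ends hold the cover, about 5 N each, until that end is up 6.5 mm.
- slot_l (a point): Mouth of the +y slot, on the outer edge of the lower half's ledge (its frame: y = +84, z = 31 mm). The ledge, 44 mm wide (x), top at z = 31 mm, runs from y = 54 to 84 mm; with the cover's ear above it it makes a slot 5 mm high, 30 mm deep, open outward.
- slot_r (a point): The same at the -y end (y = -84 mm).
- cover: Green cover, 0.25 kg, press-fit on the lower half. Origin: centre of its seam plane (z = 36 mm of the lower half when closed); same axes. Hood 62 (x) x 108 (y) mm, flat top 32 mm above the origin; grip it across x. Two tongues reach 8 mm below, so it stands with its origin 8 mm above a surface. Pulled before both ends are wedged up, it may lift the whole box.
- ear_l (a point): Outer lower edge of the cover's +y ear, in its middle (cover y = +84 mm, z = 0). The ear, 44 mm wide and 6 mm thick, runs from y = 54 to 84 mm. Its z in the lower half's frame is 36 mm when closed. The wedge slid in along the ledge raises it 5 mm with its tip 18 mm in, 10 mm with its tip 30 mm (fully) in; the other ear then sinks by a millimetre or two.
- ear_r (a point): The same on the -y ear (cover y = -84 mm).
- wedge: Orange double-ended wedge, 0.12 kg, 116 mm along its y. Origin: centre of its flat underside. Handle 24 (x) x 44 (y) x 44 mm high, gripped from above across x, on a foot 64 (x) x 34 x 5 mm. Each end is a blade 20 mm wide, sloped above: 2 mm thick at the tip (y = +-58 mm), 17 mm thick 34 mm from it. Pushing it in takes 10 to 20 N.
- cell1: Spent cell: upright blue cylinder with a copper band, 24 mm diameter, 50 mm high with its steel nub, 65 g. Origin: centre of its underside. Stands in a pocket of the lower half, 20 mm of its body above the rim. May be absent.
- cell2: As cell1; may be absent.
- cell3: As cell1; may be absent.
- cover_mat: Black rubber mat fixed on the bench, 190 x 190 x 6 mm. Origin: centre of its underside.
- cell_tray: Red open tray fixed on the bench, 160 x 160 mm, 40 mm high, walls and floor about 4 mm. Origin: centre of its underside. May stand on either side of the jig (it and the mat change places).
- wedge_board: Flat yellow board fixed on the bench, 90 (x) x 170 (y) x 5 mm, where the wedge belongs, along y. Origin: centre of its underside. It and the wedge's first place may be exchanged.
- clay_pot: Terracotta pot, 90 mm across, 75 mm high; bystander.
- blue_pot: Blue glazed pot, 84 mm across, 65 mm high; bystander.
- oil_can: Red can, 56 mm across, 120 mm high; bystander.
- figurine: White ceramic figurine, 56 mm across, 98 mm high; bystander.
- screwdriver: Screwdriver lying on the bench; bystander.
Things that resemble listed ones, but are neither listed nor needed, are in the scene too. Leave any white look-alike of the box_base alone.

How it is judged:
By the outcome, as a careful person would: the job done as asked, in the order asked, and still so for the second after the job is handed in, with the robot touching nothing.
Of cell1, cell2, cell3 only 1 to 3 are there at a start; the rules pass over those that are not, and their reading is None.
At some moment in a run one of wedge may be knocked a few centimetres aside while the robot is not near it.
Once in a run the grip may slacken for a moment while it holds something.
It also fails if it takes over 210 s, if anything falls off the work surface, if the arm or the gripper's body presses on something with over 40 N, if the wrist force passes 120 N, or if a joint passes its speed limit or range.

## Robot

A 6-joint arm with a two-finger parallel gripper is mounted at the origin on the work surface. World frame = base frame: x ahead of the robot, y to its left, z up, the work surface at z = 0. Lengths are in m, angles in rad, forces in N, time in s.
With the tool pointing down it reaches from about 0.35 to 0.925 m from the base axis. Payload 6.4 kg.
Tool frame: the origin (TCP) lies midway between the tips of the shut fingers; the grasp point (between the pads) lies 19 mm behind it; z points along the fingers, x is the direction in which the jaws open and shut, and the axes are right-handed (so a half turn about z gives the same grasp; the last joint's range is limited). The gripper opens to 94 mm and grips with 3 to 60 N. Pads are 16 mm wide; open, the fingers measure 119 mm over their backs; the gripper's body (75 mm by 177 mm) begins 78 mm behind the grasp point.
Start: joints at [1.154, 0.245, 1.558, -0, 1.339, -0.174], TCP at [0.156, 0.631, 0.205] pointing down, gripper open.
Joint ranges: [-3.13, 3.13], [-1.02, 2.26], [0.13, 2.54], [-0.95, 4.09], [0.21, 2.88], [-2.74, 2.74]. Speed limits (rad/s): [2.57, 2.57, 3.14, 3.14, 3.14, 3.14].

## Interface

Orientations are given as a unit quaternion [x, y, z, w].
In Python, from station import manip gives the robot as it stands.
- The arm moves only by the tool play_rows, never from a script. Its argument "series" is a list of rows, each a list of 2 entries, a list of its own where there are three numbers: the shift along the tool's x, y, z in mm, then the turn about the tool's z in rad. In form: [[[tx, ty, tz], spin], ...]. A call has 1 to 10 rows; each row shifts and turns the commanded pose from where the row before left it, along the tool's axes as they then stand; what a row does not reach is not made up. A row lasts 1/8 s, in which the tool goes at most 62.5 mm and 10.7 degrees, less where a joint would pass 70% of its speed; a pose out of reach is approached as far as the arm can. A call is refused whole if a number of a shift passes 62.5 or a number of a turn 0.188, either way. A call with a gripper value outside its range is refused whole. "jaw" is the closure, from -1 (fully open) to 1 (shut), so that 0 is half open, set as the call begins (left out, the last holds). The fingers move at their own pace and stop on an object; the grip force is fixed at half the most. Time passes only in rows, so rows that do not move let the fingers close. It gives the time, the measured TCP pose, the force and the opening at its end, in the units of the state.
- manip.read_state(): the state, without advancing time (a new reading comes with each control period).
- manip.camera(name): name is "scene" or "top" or "wrist"; returns a dict with "pixels" (384x512x3 uint8, red, green, blue), "K" (3x3 intrinsics, pixels), "world_from_camera" (4x4, takes a point from camera to world coordinates); the wrist camera has in their place "tool_from_camera" (4x4, takes a point from camera to tool coordinates, whose origin is the TCP and whose axes are the tool frame's). Camera axes: x right, y up, looking along -z (the intrinsics and any distortion apply to the point x, -y, -z); pixel columns grow to the right and rows downward; lengths in m; the calibration is good to about 2 mm. A picture is of the moment at which its call begins: read the wrist's pose just before it. There is no depth.
- manip.job_done(): hands the job in, once; it reports no verdict.
The state is a dict: "time": time; "joints": joint angles; "qvel": joint speeds; "joint_torque": joint torques, N m; "eef_pos": TCP position; "tcp_rot": TCP orientation; "contact_force": force on the tool from outside, world axes, zero at the start; "moment": the same for the moment, N m; "grip_width": finger opening in m.
Only numpy, scipy, OpenCV 4.12 (cv2) and the standard library are available. Lean on these libraries where they do the work, as an engineer would, in place of code of your own. Each camera call takes 0.05 s, during which the arm holds its last target.

## Working session

There is one attempt and no reset: what is moved stays moved. The work goes in short steps, Python scripts to look and compute and a tool call to move; the robot and the scene stay as the last step left them, time stands still between calls to the robot, and variables do not carry over. Pictures are saved under pics/ and viewed, and the job is handed in when it is done.

Besides the shell and the picture viewer there is one more tool, called after "Call:" as name([rows], argument=value, ...), one row to a line, values as JSON. play_rows: Moves the arm, as the interface text tells. Its arguments: {"type":"object","properties":{"series":{"type":"array"},"jaw":{"type":"number"}},"required":["series"]}

```bash
ls; mkdir -p pics
cat > h.py <<'E'
import numpy as np, cv2
from station import manip
from scipy.spatial.transform import Rotation as R
def snap(name,fn):
    st=manip.read_state(); c=manip.camera(name)
    cv2.imwrite('pics/'+fn+'.png',c['pixels'][:,:,::-1])
    if name=='wrist':
        T=np.eye(4);T[:3,:3]=R.from_quat(st['tcp_rot']).as_matrix();T[:3,3]=st['eef_pos']
        c['world_from_camera']=T@np.array(c['tool_from_camera'])
    np.savez('pics/'+fn+'.npz',K=c['K'],W=c['world_from_camera'])
    return c
def load(fn):
    d=np.load('pics/'+fn+'.npz'); return dict(K=d['K'],world_from_camera=d['W'],pixels=cv2.imread('pics/'+fn+'.png')[:,:,::-1])
def cast(c,uv,z):
    uv=np.atleast_2d(np.array(uv,float)); K=np.array(c['K']);W=np.array(c['world_from_camera'])
    d=np.c_[(uv[:,0]-K[0,2])/K[0,0],-(uv[:,1]-K[1,2])/K[1,1],-np.ones(len(uv))]@W[:3,:3].T
    o=W[:3,3]; z=np.asarray(z,float); return o+d*((z-o[2])/d[:,2])[:,None]
def proj(c,P):
    P=np.atleast_2d(np.array(P,float)); K=np.array(c['K']);W=np.array(c['world_from_camera'])
    q=(P-W[:3,3])@W[:3,:3]; return np.c_[K[0,0]*q[:,0]/-q[:,2]+K[0,2],K[1,1]*-q[:,1]/-q[:,2]+K[1,2]]
def st():
    s=manip.read_state(); print({k:np.round(v,4).tolist() for k,v in s.items() if k not in('qvel','joint_torque')}); return s
E
python3 - <<'E'
from h import *
s=st()
for n in('scene','top','wrist'):
    c=snap(n,n+'0'); print(n,np.round(c['K'],1).tolist(),np.round(c['world_from_camera'],3).tolist(),[k for k in c])
E
```

```text
pics
{'time': 0.0, 'joints': [1.1539, 0.2458, 1.559, 0.0, 1.3387, -0.1741], 'eef_pos': [0.156, 0.6304, 0.2044], 'tcp_rot': [0.7875, 0.6163, -0.0008, 0.0004], 'contact_force': [-0.5713, 0.1013, 0.6344], 'moment': [0.0066, -0.0347, -0.0318], 'grip_width': 0.094}
scene [[434.8, 0.0, 256.5], [0.0, 434.8, 191.0], [0.0, 0.0, 1.0]] [[-0.566, -0.699, 0.437, 1.033], [0.825, -0.481, 0.298, 0.374], [0.002, 0.529, 0.849, 1.086], [0.0, 0.0, 0.0, 1.0]] ['pixels', 'K', 'world_from_camera']
top [[373.1, 0.0, 256.7], [0.0, 373.1, 195.1], [0.0, 0.0, 1.0]] [[-0.002, 0.991, -0.135, 0.316], [-1.0, -0.001, 0.008, -0.008], [0.008, 0.135, 0.991, 1.442], [0.0, 0.0, 0.0, 1.0]] ['pixels', 'K', 'world_from_camera']
wrist [[345.5, 0.0, 254.4], [0.0, 345.5, 189.4], [0.0, 0.0, 1.0]] [[0.24, -0.93, -0.279, 0.073], [0.971, 0.23, 0.07, 0.652], [-0.001, -0.287, 0.958, 0.384], [0.0, 0.0, 0.0, 1.0]] ['pixels', 'K', 'tool_from_camera', 'world_from_camera']
```

View pics/scene0.png

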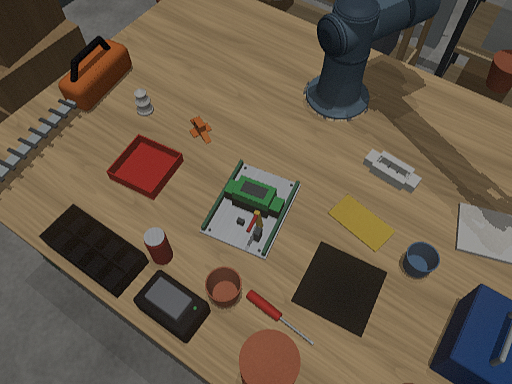

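View pics/top0.png

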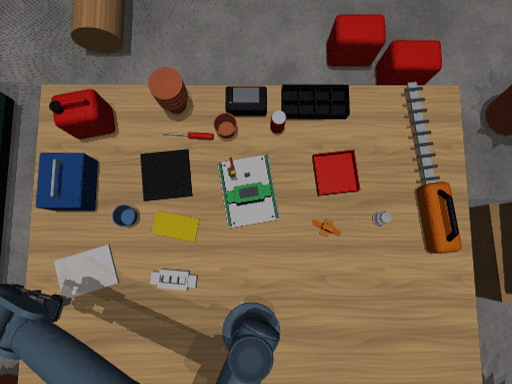

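View pics/wrist0.png

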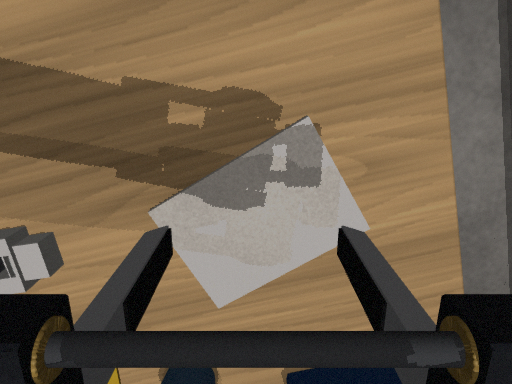

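The top view shows the jig at about (248,190) px with the box on its near side, wedge at (327,228), yellow board (175,226), mat (166,175), tray (336,173). The white look-alike is at (174,280). I'll zoom in.

Run:
```python
from h import *
t=load('top0')['pixels'][:,:,::-1]
a=cv2.resize(t[140:240,205:290],None,fx=6,fy=6,interpolation=cv2.INTER_CUBIC); cv2.imwrite('pics/a.png',a)
s=load('scene0')['pixels'][:,:,::-1]
a=cv2.resize(s[150:265,190:310],None,fx=5,fy=5,interpolation=cv2.INTER_CUBIC); cv2.imwrite('pics/b.png',a)
c=load('top0'); hsv=cv2.cvtColor(c['pixels'],cv2.COLOR_RGB2HSV)
def comps(lo,hi,z,name,mn=60):
    m=cv2.inRange(hsv,np.array(lo),np.array(hi)); n,l,sts,cen=cv2.connectedComponentsWithStats(m)
    for i in range(1,n):
        if sts[i,4]>mn:
            r=cv2.minAreaRect(np.argwhere(l==i)[:,::-1].astype(np.float32))
            b=cv2.boxPoints(r); w=cast(c,b,z); ctr=cast(c,[r[0]],z)[0]
            e1=w[1]-w[0];e2=w[2]-w[1]
            print(name,np.round(r[0],1),np.round(ctr,3),'sz',round(np.linalg.norm(e1),3),round(np.linalg.norm(e2),3),'ang',round(np.degrees(np.arctan2(e1[1],e1[0])),1),round(np.degrees(np.arctan2(e2[1],e2[0])),1),'cen',np.round(cast(c,[cen[i]],z)[0],3),sts[i,4])
comps((20,150,100),(35,255,255),.005,'yellow')
comps((0,0,0),(180,80,45),.006,'black',900)
comps((0,200,60),(5,255,255),.03,'red')
comps((8,190,120),(16,255,255),.02,'orange',30)
comps((55,100,40),(80,255,255),.06,'green',30)
comps((0,0,150),(180,50,255),.01,'white',100)
```

```text
yellow [174.8 225.8] [0.393 0.295 0.005] sz 0.091 0.173 ang -9.3 -101.4 cen [0.393 0.294 0.005] 1058
black [314.5 101.5] [ 0.892 -0.253  0.006] sz 0.264 0.139 ang -89.9 178.0 cen [ 0.89  -0.248  0.006] 1176
black [165.8 174.8] [0.592 0.335 0.006] sz 0.189 0.187 ang -84.4 -173.4 cen [0.591 0.335 0.006] 2082
red [360.   30.5] [ 1.185 -0.442  0.03 ] sz 0.205 0.136 ang -89.8 177.2 cen [ 1.189 -0.442  0.03 ] 1452
red [415.5  56.5] [ 1.072 -0.662  0.03 ] sz 0.208 0.142 ang -89.8 176.1 cen [ 1.077 -0.663  0.03 ] 1480
red [ 75.1 107.8] [0.855 0.694 0.03 ] sz 0.178 0.134 ang -79.9 -167.9 cen [0.855 0.688 0.03 ] 1215
red [200.  135.5] [0.743 0.201 0.03 ] sz 0.094 0.02 ang -90.0 -179.2 cen [0.744 0.201 0.03 ] 123
red [336.  172.2] [ 0.597 -0.326  0.03 ] sz 0.16 0.163 ang -82.1 -174.5 cen [ 0.594 -0.322  0.03 ] 1519
orange [443. 217.] [ 0.424 -0.733  0.02 ] sz 0.097 0.267 ang -79.2 -173.2 cen [ 0.419 -0.722  0.02 ] 1010
orange [330.6 229.8] [ 0.376 -0.3    0.02 ] sz 0.058 0.071 ang -27.8 -116.9 cen [ 0.382 -0.294  0.02 ] 169
orange [316.8 222.9] [ 0.402 -0.249  0.02 ] sz 0.017 0.036 ang -27.6 -116.9 cen [ 0.402 -0.249  0.02 ] 45
green [248.1 190. ] [0.524 0.013 0.06 ] sz 0.187 0.239 ang -80.1 -170.9 cen [0.515 0.01  0.06 ] 723
white [278. 116.] [ 0.829 -0.105  0.01 ] sz 0.048 0.05 ang -89.9 179.3 cen [ 0.827 -0.106  0.01 ] 131
white [244.8 172.5] [0.6   0.027 0.01 ] sz 0.17 0.119 ang -80.1 -170.8 cen [0.603 0.021 0.01 ] 978
white [251.7 212.1] [ 0.445 -0.     0.01 ] sz 0.17 0.089 ang -80.0 -170.5 cen [ 0.442 -0.     0.01 ] 875
white [ 84.6 270.4] [0.226 0.628 0.01 ] sz 0.211 0.152 ang -76.0 -163.1 cen [0.241 0.62  0.01 ] 1660
white [172.6 279.7] [0.191 0.297 0.01 ] sz 0.067 0.169 ang -3.2 -95.2 cen [0.192 0.296 0.01 ] 576
```

View pics/a.png

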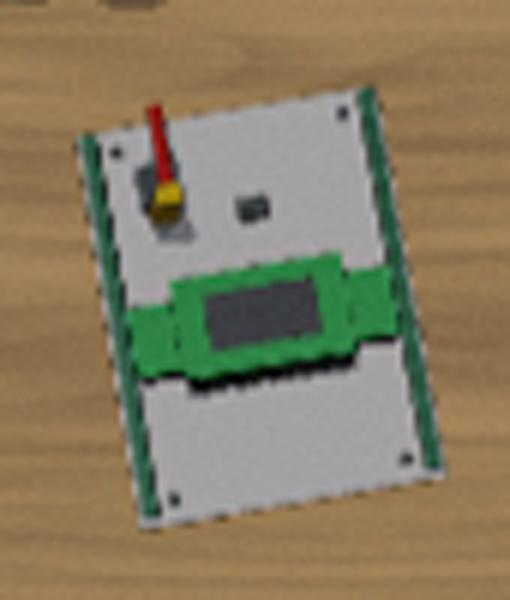

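View pics/b.png

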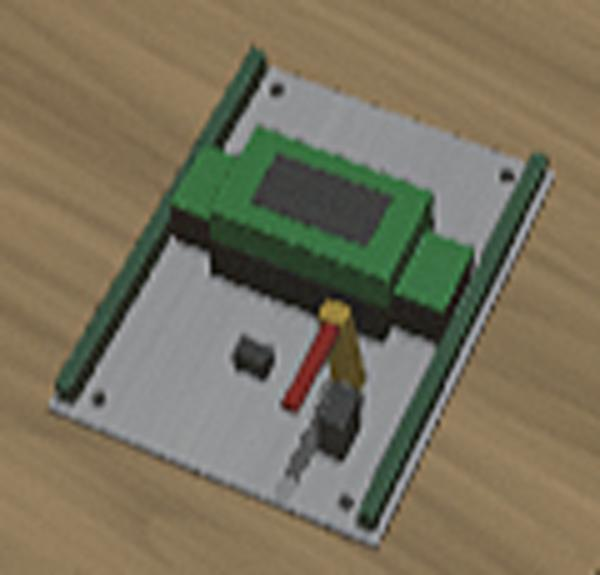

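```bash
cat >> h.py <<'E'
def fitjig(w,loc):
    w=w[:,:2];loc=np.array(loc,float);a=loc-loc.mean(0);b=w-w.mean(0)
    th=np.arctan2((a[:,0]*b[:,1]-a[:,1]*b[:,0]).sum(),(a*b).sum())
    c,s=np.cos(th),np.sin(th);Rm=np.array([[c,-s],[s,c]]);o=w.mean(0)-Rm@loc.mean(0)
    return o,th,np.round((loc@Rm.T+o-w)*1000,1)
def togo(pos=None,yaw=None):
    "yaw = world yaw of tool x axis (mod pi). prints tool-frame shift mm (before spin) and spin"
    s=manip.read_state();T=R.from_quat(s['tcp_rot']).as_matrix()
    cur=np.arctan2(T[1,0],T[0,0])
    out=[]
    if pos is not None: out.append('shift '+str(np.round(T.T@(np.array(pos)-s['eef_pos'])*1000,1)))
    if yaw is not None:
        d=(yaw-cur+np.pi/2)%np.pi-np.pi/2; out.append('spin %.3f (j6 %.2f)'%(-d,s['joints'][5]))
    print(*out,'eef',np.round(s['eef_pos'],4),'yaw %.4f'%cur,'F',np.round(s['contact_force'],1),'w',round(s['grip_width'],4),'t',s['time'])
E
python3 - <<'E'
from h import *
loc=[(110,100),(110,-100),(-150,-100),(-150,100)]
loc=np.array(loc)/1000
t=load('top0'); uv=np.array([(80,138),(372,88),(443,475),(140,527)])/6+[205,140]
o,th,r=fitjig(cast(t,uv,.008),loc);print(o,th,r)
s=load('scene0'); uv=np.array([(378,545),(52,405),(265,68),(552,175)])/5+[190,150]
o,th,r=fitjig(cast(s,uv,.008),loc);print(o,th,r)
togo([o[0],o[1],.42],th)
E
```

```text
[0.54794502 0.01700226] 0.16806658598472543 [[ 1.2  3.4]
 [ 1.2 -2.6]
 [-0.9 -2. ]
 [-1.5  1.2]]
[0.54921369 0.02110164] 0.16371241918468576 [[ 2.   2.2]
 [ 1.7 -0.4]
 [-1.9 -7.4]
 [-1.8  5.6]]
shift [-497.3  528.1 -214.8] spin 1.164 (j6 -0.17) eef [0.1561 0.6305 0.2046] yaw 1.3280 F [-0.9  0.1  0.7] w 0.0942 t 0.15
```

Run:
```python
from h import *
togo([.585,.025,.35],1.738)
```

```text
shift [-484.9  561.9 -144.8] spin -0.410 (j6 -0.17) eef [0.1561 0.6305 0.2046] yaw 1.3280 F [-0.9  0.1  0.7] w 0.0942 t 0.15
```

Call:
play_rows([
  [[-15,18,-15],0],
  [[-30,35,-20],0],
  [[-30,35,-20],0],
  [[-30,35,-20],0],
  [[-30,35,-20],0],
  [[-30,35,-20],0],
  [[-30,35,-15],0],
  [[-30,35,-15],0],
  [[-30,35,0],0],
  [[-30,35,0],0],
])

```text
time: 1.4
eef_pos: [0.4116, 0.2729, 0.3505]
tcp_rot: [0.788, 0.616, 0.0, 0.0]
contact_force: [0.5, 0.6, -0.3]
grip_width: 0.0939
```

Call:
play_rows([
  [[-30,35,0],0],
  [[-30,35,0],0],
  [[-30,35,0],0],
  [[-30,35,0],0],
  [[-30,35,0],0],
  [[-30,35,0],0],
  [[-20,19,0],-0.1],
  [[0,0,0],-0.155],
  [[0,0,0],-0.155],
  [[0,0,0],0],
])

```text
time: 2.65
eef_pos: [0.5851, 0.025, 0.3501]
tcp_rot: [0.646, 0.763, -0.0, -0.0]
contact_force: [0.4, -0.1, 0.1]
grip_width: 0.0941
```

Run:
```python
from h import *
togo([.585,.025,.35],1.738)
snap('wrist','w1')
```

```text
shift [ 0.  -0.1  0.1] spin -0.002 (j6 -1.89) eef [0.5851 0.025  0.3501] yaw 1.7360 F [ 0.4 -0.1  0.1] w 0.0941 t 2.65
```

View pics/w1.png

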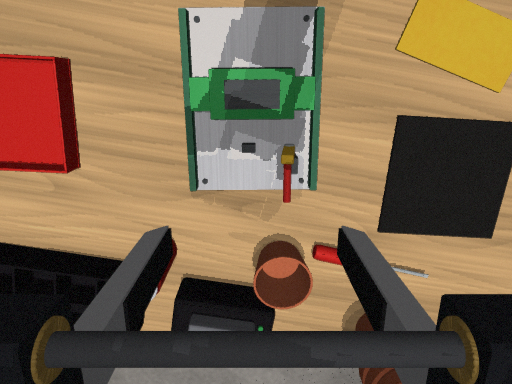

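Run:
```python
from h import *
t=load('w1')['pixels'][:,:,::-1]
a=cv2.resize(t[0:210,170:335],None,fx=3.5,fy=3.5,interpolation=cv2.INTER_CUBIC)[:,:]; a=cv2.resize(t[0:210,170:335],(471,600),interpolation=cv2.INTER_CUBIC);print(471/165,600/210); cv2.imwrite('pics/a.png',a)
```

```text
2.8545454545454545 2.857142857142857
```

View pics/a.png

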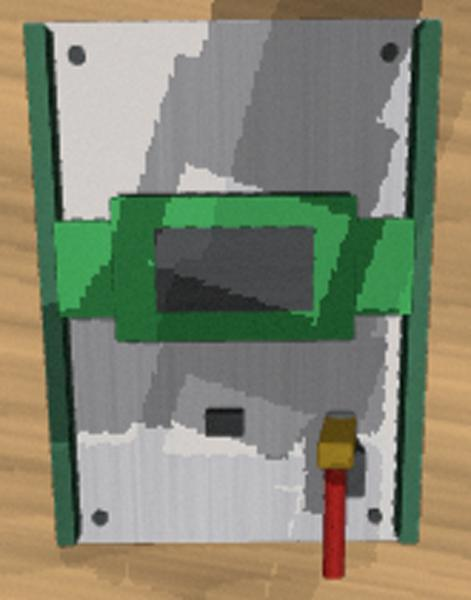

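Run:
```python
from h import *
c=load('w1')
f=lambda p:np.array(p)/[2.8545,2.857]+[170,0]
loc=np.array([(-150,-86),(-150,86),(110,-86),(110,86)])/1000
o,th,r=fitjig(cast(c,f([(46,25),(418,20),(77,545),(400,543)]),.03),loc);print(o,th,r)
h=cast(c,f([(77,55),(389,52),(100,517),(374,517)]),.008);Rm=np.array([[np.cos(th),-np.sin(th)],[np.sin(th),np.cos(th)]])
print(np.round((h[:,:2]-o)@Rm*1000,1))
j=lambda p,z:np.round((cast(c,f(p),z)[:,:2]-o)@Rm*1000,1)
print('cover ctr hood top corners z.076',j([(111,196),(356,193),(355,340),(118,341)],.076))
print('ears z.05',j([(55,222),(413,218),(411,314),(63,318)],.05))
print('rod near,far z .101',j([(335,472),(333,575)],.101), 'bar end',j([(336,455)],.106),'rest',j([(224,422)],.02))
```

```text
[0.54704301 0.01806009] 0.17636820013704804 [[-5.5 -1.9]
 [-5.6  0.1]
 [ 6.   0.5]
 [ 5.1  1.3]]
[[-135.4  -74.9]
 [-135.1   75.2]
 [  94.8  -75.7]
 [  96.4   74.4]]
cover ctr hood top corners z.076 [[-68.  -53.3]
 [-68.1  53.2]
 [ -5.4  54.1]
 [ -6.1 -53.1]]
ears z.05 [[-58.2 -82.9]
 [-58.1  82.7]
 [-14.8  83.4]
 [-14.7 -81.9]]
rod near,far z .101 [[49.9 43.7]
 [98.2 43.6]] bar end [[41.2 43.5]] rest [[41.  -6.7]]
```

```bash
cat >> h.py <<'E'
O=np.array([.547,.018]);TH=.1755;RJ=np.array([[np.cos(TH),-np.sin(TH)],[np.sin(TH),np.cos(TH)]])
def j2w(x,y,z): return np.r_[RJ@[x/1000,y/1000]+O,z/1000]
def w2j(w): w=np.atleast_2d(w); return np.round(np.c_[(w[:,:2]-O)@RJ*1000,w[:,2]*1000],1)
def tri(cs,uvs):
    A=np.zeros((3,3));b=np.zeros(3);L=[]
    for c,uv in zip(cs,uvs):
        p=cast(c,[uv],0)[0];o=np.array(c['world_from_camera'])[:3,3];d=(p-o)/np.linalg.norm(p-o);M=np.eye(3)-np.outer(d,d);A+=M;b+=M@o;L.append((M,o))
    x=np.linalg.solve(A,b);return x,[round(np.linalg.norm(M@(x-o))*1000,1) for M,o in L]
E
python3 - <<'E'
from h import *
w=load('w1');s=load('scene0');t=load('top0')
f=lambda p:np.array(p)/[2.8545,2.857]+[170,0]
for a,b,c in [((333,572),(290,405),(154,105)),((335,470),(330,335),(168,182))]:
    for cs,us in [((w,s),(f(a),np.array(b)/5+[190,150])),((s,t),(np.array(b)/5+[190,150],np.array(c)/6+[205,140]))]:
        x,e=tri(cs,us);print(w2j(x),e)
E
```

```text
[[ 97.1  43.2 100.7]] [np.float64(0.5), np.float64(0.5)]
[[ 99.   42.6 103.9]] [np.float64(1.0), np.float64(1.0)]
[[50.2 43.9 96.6]] [np.float64(0.3), np.float64(0.3)]
[[51.3 42.7 98. ]] [np.float64(1.3), np.float64(1.3)]
```

Run:
```python
from h import *
togo(j2w(80,43.3,82),1.746)
```

```text
shift [ 43.4  40.9 268.2] spin -0.011 (j6 -1.89) eef [0.5851 0.0251 0.3502] yaw 1.7354 F [-0.1 -0.5 -0.6] w 0.0934 t 2.7
```

Call:
play_rows([
  [[10,10,20],-0.011],
  [[20,20,45],0],
  [[13.4,10.9,45],0],
  [[0,0,45],0],
  [[0,0,45],0],
  [[0,0,40],0],
  [[0,0,28.2],0],
  [[0,0,0],0],
], jaw=0.2)

```text
time: 3.7
eef_pos: [0.6149, 0.0759, 0.0781]
tcp_rot: [0.641, 0.767, -0.002, -0.003]
contact_force: [-0.3, -0.6, -0.1]
grip_width: 0.0373
```

Run:
```python
from h import *
togo(j2w(80,43.3,82),1.746)
snap('wrist','w2')
```

```text
shift [-1.8  3.  -4. ] spin 0.003 (j6 -1.81) eef [0.6149 0.0759 0.0781] yaw 1.7489 F [-0.3 -0.6 -0.1] w 0.0373 t 3.7
```

View pics/w2.png

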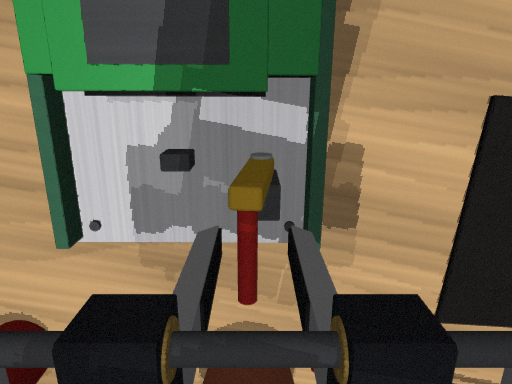

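The rod (247,255) is centred between the fingers. I'll close on it.

Call:
play_rows([
  [[0,0,0],0],
  [[0,0,0],0],
  [[0,0,0],0],
  [[0,0,0],0],
  [[0,0,0],0],
], jaw=1)

```text
time: 4.38
eef_pos: [0.6187, 0.0746, 0.0833]
tcp_rot: [0.641, 0.767, 0.0, 0.001]
contact_force: [-0.1, -0.4, 4.9]
grip_width: 0.0092
```

Run:
```python
from h import *
togo(j2w(80,43.3,82),1.746); print(w2j(manip.read_state()['eef_pos']))
# arc
th=1.43; prev=None
a=np.linspace(1.43,0,16)
p=np.c_[52-62*np.cos(a),40+62*np.sin(a)]
print(np.round(np.diff(p,axis=0),1).tolist())
```

```text
shift [ 0.1 -0.5  1.3] spin 0.003 (j6 -1.81) eef [0.6187 0.0746 0.0833] yaw 1.7488 F [-0.1 -0.4  4.9] w 0.0092 t 4.375
[[80.5 43.2 83.3]]
[[-5.8, -1.1], [-5.7, -1.7], [-5.5, -2.2], [-5.3, -2.7], [-5.0, -3.2], [-4.6, -3.6], [-4.3, -4.1], [-3.9, -4.5], [-3.4, -4.8], [-3.0, -5.1], [-2.5, -5.4], [-1.9, -5.6], [-1.4, -5.7], [-0.8, -5.8], [-0.3, -5.9]]
```

Call:
play_rows([
  [[-5.8,0,1.1],0],
  [[-5.7,0,1.7],0],
  [[-5.5,0,2.2],0],
  [[-5.3,0,2.7],0],
  [[-5.0,0,3.2],0],
  [[-4.6,0,3.6],0],
  [[-4.3,0,4.1],0],
  [[-3.9,0,4.5],0],
])

```text
time: 5.38
eef_pos: [0.6256, 0.0352, 0.06]
tcp_rot: [0.641, 0.767, 0.0, 0.0]
contact_force: [-1.0, -1.3, 4.4]
grip_width: 0.009
```

Call:
play_rows([
  [[-3.4,0,4.8],0],
  [[-3.0,0,5.1],0],
  [[-2.5,0,5.4],0],
  [[-1.9,0,5.6],0],
  [[-1.4,0,5.7],0],
  [[-0.8,0,5.8],0],
  [[-0.3,0,5.9],0],
  [[0,0,0],0],
])

```text
time: 6.38
eef_pos: [0.6284, 0.0197, 0.0209]
tcp_rot: [0.641, 0.767, -0.001, 0.002]
contact_force: [2.8, -10.0, -0.2]
grip_width: 0.009
```

Run:
```python
from h import *
togo(j2w(80,-10,21),1.746); print(w2j(manip.read_state()['eef_pos']))
snap('wrist','w3')
```

```text
shift [ 2.5 -0.4 -0.1] spin 0.003 (j6 -1.89) eef [0.6284 0.0197 0.0209] yaw 1.7491 F [  2.8 -10.   -0.2] w 0.009 t 6.375
[[ 80.4 -12.5  20.9]]
```

View pics/w3.png

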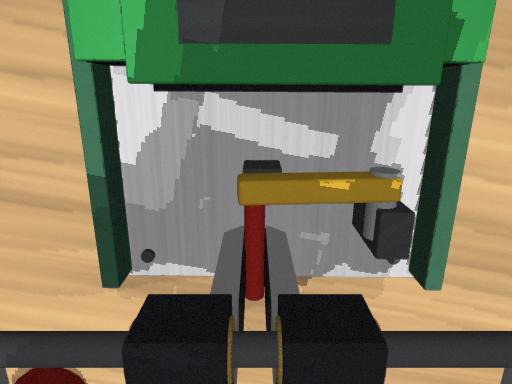

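Call:
play_rows([
  [[0,0,0],0],
  [[0,0,0],0],
  [[0,0,-30],0],
  [[0,0,-50],0],
  [[0,0,-50],0],
  [[5,-50,0],0],
  [[5,-60,0],0],
  [[2,-50,0],0],
  [[0,-30,0],0],
  [[0,0,0],0],
], jaw=0.2)

```text
time: 7.68
eef_pos: [0.4368, 0.001, 0.1503]
tcp_rot: [0.642, 0.767, 0.0, -0.0]
contact_force: [0.8, -0.2, 0.8]
grip_width: 0.0375
```

Run:
```python
from h import *
togo(j2w(-100,0,20),1.746); print(w2j(manip.read_state()['eef_pos']))
c=snap('top','t1'); cv2.imwrite('pics/a.png',cv2.resize(c['pixels'][140:240,205:290,::-1],None,fx=5,fy=5))
```

```text
shift [ -2.6  11.5 130.3] spin 0.002 (j6 -2.01) eef [0.4368 0.001  0.1503] yaw 1.7485 F [ 0.8 -0.2  0.8] w 0.0375 t 7.675
[[-111.4    2.5  150.3]]
```

View pics/a.png

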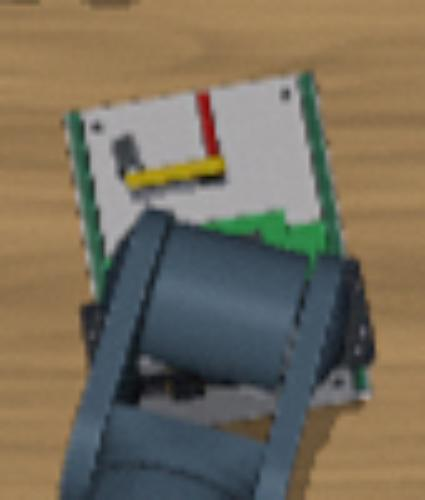

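Call:
play_rows([
  [[-2.5,0,40],0],
  [[0,0,45],0],
  [[0,0,30],0],
  [[0,0,14],0],
  [[0,10,0],0],
  [[0,15,0],0],
  [[0,6,0],0],
  [[0,5,0],0],
  [[0,5,0],0],
  [[0,5,0],0],
], jaw=1)

```text
time: 8.98
eef_pos: [0.4827, 0.0062, 0.0224]
tcp_rot: [0.641, 0.768, -0.002, -0.002]
contact_force: [-8.9, -1.1, 5.9]
grip_width: 0.0002
```

Run:
```python
from h import *
togo(j2w(-42,0,20),1.746); print(w2j(manip.read_state()['eef_pos']))
```

```text
shift [ 0.3 23.4  2.2] spin 0.004 (j6 -1.97) eef [0.4827 0.0062 0.0224] yaw 1.7500 F [-8.9 -1.1  5.9] w 0.0002 t 8.975
[[-65.4  -0.4  22.4]]
```

Pushing, with about 9 N of friction so far. I'll continue in small steps until it butts.

Call:
play_rows([
  [[0,4,0],0],
  [[0,4,0],0],
  [[0,4,0],0],
  [[0,3,0],0],
  [[0,2,0],0],
  [[0,2,0],0],
  [[0,1,0],0],
  [[0,0,0],0],
])

```text
time: 9.98
eef_pos: [0.5024, 0.0098, 0.0224]
tcp_rot: [0.641, 0.768, -0.002, -0.002]
contact_force: [-8.4, -1.1, 4.8]
grip_width: 0.0008
```

Call:
play_rows([
  [[0,1,0],0],
  [[0,1,0],0],
  [[0,1,0],0],
  [[0,0,0],0],
])

```text
time: 10.48
eef_pos: [0.5053, 0.0103, 0.0224]
tcp_rot: [0.641, 0.768, -0.002, -0.002]
contact_force: [-7.7, -1.3, 6.2]
grip_width: 0.0006
```

Run:
```python
from h import *
togo(j2w(-42,0,20),1.746); print(w2j(manip.read_state()['eef_pos']))
c=snap('wrist','w4')
```

```text
shift [0.3 0.4 2.4] spin 0.004 (j6 -1.95) eef [0.5053 0.0103 0.0224] yaw 1.7499 F [-7.7 -1.3  6.2] w 0.0006 t 10.475
[[-42.4  -0.3  22.4]]
```

View pics/w4.png

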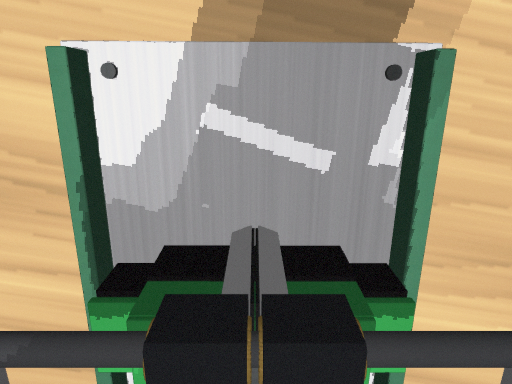

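Square contact at (255,270). I'll keep on slowly until the force jumps.

Call:
play_rows([
  [[0,1,0],0],
  [[0,1,0],0],
  [[0,0,0],0],
])

```text
time: 10.9
eef_pos: [0.5061, 0.0105, 0.0223]
tcp_rot: [0.641, 0.768, -0.003, -0.003]
contact_force: [-13.7, -2.4, 10.4]
grip_width: 0.0005
```

Call:
play_rows([
  [[0,1,0],0],
  [[0,0.5,0],0],
  [[0,0,0],0],
])

```text
time: 11.28
eef_pos: [0.5061, 0.0105, 0.0221]
tcp_rot: [0.641, 0.768, -0.004, -0.004]
contact_force: [-17.6, -4.3, 15.2]
grip_width: 0.0007
```

Call:
play_rows([
  [[0,-12,0],0],
  [[0,-15,-10],0],
  [[0,0,-50],0],
  [[0,0,-60],0],
  [[0,20,-10],0],
  [[-5,50,0],0],
  [[-5,50,0],0],
  [[0,30,0],0],
  [[0,0,0],0],
])

```text
time: 12.4
eef_pos: [0.6344, 0.0231, 0.1524]
tcp_rot: [0.641, 0.767, 0.0, 0.001]
contact_force: [-1.1, 0.2, -0.7]
grip_width: 0.0002
```

Run:
```python
from h import *
togo(j2w(80,-10.5,21),1.746); print(w2j(manip.read_state()['eef_pos']))
```

```text
shift [ -0.2  -7.2 131.3] spin 0.004 (j6 -1.89) eef [0.6344 0.0231 0.1524] yaw 1.7497 F [-1.1  0.2 -0.7] w 0.0002 t 12.4
[[ 87.  -10.2 152.4]]
```

Call:
play_rows([
  [[0,-7,0],0],
  [[0,0,20],0],
  [[0,0,40],0],
  [[0,0,40],0],
  [[0,0,31],0],
  [[0,0,0],0],
], jaw=0.2)

```text
time: 13.15
eef_pos: [0.6221, 0.0219, 0.0171]
tcp_rot: [0.642, 0.767, -0.002, -0.003]
contact_force: [-1.1, -0.3, 0.2]
grip_width: 0.0375
```

Call:
play_rows([
  [[0,0,0],0],
  [[0,0,0],0],
  [[0,0,0],0],
  [[0,0,0],0],
], jaw=1)

```text
time: 13.65
eef_pos: [0.6275, 0.0195, 0.0224]
tcp_rot: [0.641, 0.767, -0.0, 0.003]
contact_force: [0.3, -6.9, 0.3]
grip_width: 0.0093
```

Run:
```python
from h import *
togo(j2w(80,-10.5,21),1.746); print(w2j(manip.read_state()['eef_pos']))
a=np.linspace(0.0,1.78,18)
p=np.c_[52-62*np.cos(a),40+62*np.sin(a)]
print(np.round(np.diff(p,axis=0),1).tolist())
```

```text
shift [2.1 0.5 1.4] spin 0.004 (j6 -1.90) eef [0.6275 0.0195 0.0224] yaw 1.7496 F [ 0.3 -6.9  0.3] w 0.0093 t 13.65
[[ 79.5 -12.6  22.4]]
[[0.3, 6.5], [1.0, 6.4], [1.7, 6.3], [2.3, 6.1], [2.9, 5.8], [3.5, 5.4], [4.1, 5.0], [4.6, 4.6], [5.0, 4.1], [5.4, 3.5], [5.8, 2.9], [6.1, 2.3], [6.3, 1.7], [6.4, 1.0], [6.5, 0.3], [6.5, -0.3], [6.4, -1.0]]
```

Call:
play_rows([
  [[0.3,0,-6.5],0],
  [[1.0,0,-6.4],0],
  [[1.7,0,-6.3],0],
  [[2.3,0,-6.1],0],
  [[2.9,0,-5.8],0],
  [[3.5,0,-5.4],0],
  [[4.1,0,-5.0],0],
  [[4.6,0,-4.6],0],
  [[5.0,0,-4.1],0],
])

```text
time: 14.78
eef_pos: [0.6226, 0.0461, 0.0723]
tcp_rot: [0.641, 0.767, 0.0, 0.002]
contact_force: [3.3, -3.2, -1.5]
grip_width: 0.0088
```

Call:
play_rows([
  [[5.4,0,-3.5],0],
  [[5.8,0,-2.9],0],
  [[6.1,0,-2.3],0],
  [[6.3,0,-1.7],0],
  [[6.4,0,-1.0],0],
  [[6.5,0,-0.3],0],
  [[6.5,0,0.3],0],
  [[4.5,0,0.6],0],
  [[0,0,0],0],
])

```text
time: 15.9
eef_pos: [0.615, 0.0913, 0.0846]
tcp_rot: [0.641, 0.768, -0.0, 0.003]
contact_force: [2.4, -9.5, 6.2]
grip_width: 0.009
```

Run:
```python
from h import *
togo(j2w(80,-10.5,21),1.746); print(w2j(manip.read_state()['eef_pos']))
snap('scene','s2');snap('wrist','w5')
```

```text
shift [-70.5  -0.3  64. ] spin 0.004 (j6 -1.78) eef [0.615  0.0913 0.0846] yaw 1.7500 F [ 2.4 -9.5  6.2] w 0.009 t 15.9
[[79.8 60.3 84.6]]
```

View pics/w5.png

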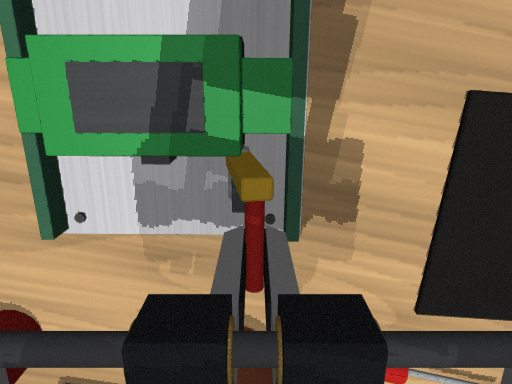

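Call:
play_rows([
  [[0,0,0],0],
  [[0,0,0],0],
  [[0,0,-40],0],
  [[0,0,-60],0],
  [[0,0,-60],0.1],
  [[0,0,-40],0.18],
  [[0,0,0],0.18],
  [[0,0,0],0.18],
  [[0,0,0],0.18],
  [[0,0,0],0.18],
], jaw=0.2)

```text
time: 17.25
eef_pos: [0.6122, 0.0942, 0.2811]
tcp_rot: [0.932, 0.363, -0.001, -0.001]
contact_force: [0.3, -0.2, -0.2]
grip_width: 0.0374
```

Run:
```python
from h import *
togo([.40,-.27,.27],.1755)
togo([.40,-.27,.27],.1755+.57)
```

```text
shift [-402.7  124.4   11.2] spin 0.568 (j6 -0.77) eef [0.6122 0.0942 0.2811] yaw 0.7438 F [ 0.3 -0.2 -0.2] w 0.0374 t 17.25
shift [-402.7  124.4   11.2] spin -0.002 (j6 -0.77) eef [0.6122 0.0942 0.2811] yaw 0.7438 F [ 0.3 -0.2 -0.2] w 0.0374 t 17.25
```

Call:
play_rows([
  [[-30,10,0],0],
  [[-50,14,0],0],
  [[-50,14,0],0],
  [[-50,14,0],0],
  [[-50,14,0],0],
  [[-50,14,0],0.0],
  [[-40,5,0],0.1],
  [[-20,-5,0],0.18],
  [[0,0,0],0.18],
  [[0,0,0],0.108],
])

```text
time: 18.5
eef_pos: [0.4171, -0.1941, 0.2813]
tcp_rot: [0.996, 0.088, -0.0, -0.001]
contact_force: [-0.5, 0.2, 0.9]
grip_width: 0.0375
```

Run:
```python
from h import *
togo([.40,-.2,.27],.1755)
snap('wrist','w6');snap('top','t2')
```

```text
shift [-17.9   2.8  11.3] spin 0.001 (j6 -0.86) eef [ 0.4171 -0.1941  0.2813] yaw 0.1770 F [-0.5  0.2  0.9] w 0.0375 t 18.5
```

View pics/w6.png

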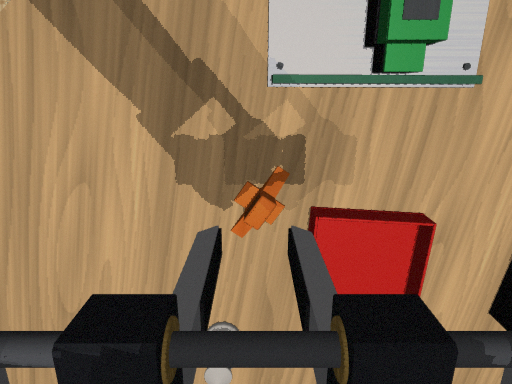

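View pics/t2.png

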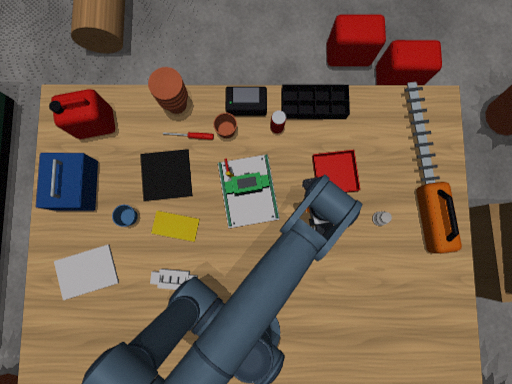

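Run:
```python
from h import *
c=load('w6'); a=cv2.resize(c['pixels'][150:250,215:305,::-1],None,fx=6,fy=6,interpolation=cv2.INTER_CUBIC); cv2.imwrite('pics/a.png',a)
```

```text
(no output)
```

View pics/a.png

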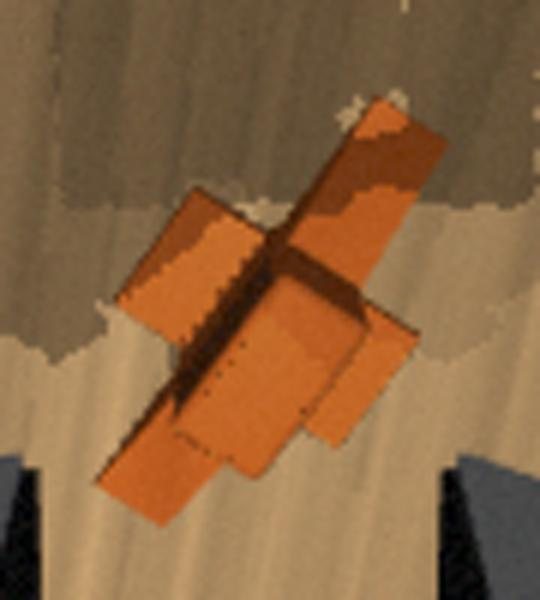

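Run:
```python
from h import *
c=load('w6'); f=lambda p:np.array(p)/6+[215,150]
t=cast(c,f([(378,97),(447,142),(97,483),(163,527)]),.002)
h=cast(c,f([(285,278),(366,325),(255,478),(178,428)]),.044)
a=t[:2].mean(0);b=t[2:].mean(0);d=a-b
print('len',np.linalg.norm(d),'ctr',(a+b)/2,'ang',np.arctan2(d[1],d[0]),'w',np.linalg.norm(t[0]-t[1]))
print('handle',h.mean(0),np.linalg.norm(h[1]-h[0]),np.linalg.norm(h[2]-h[1]),)
e=h[0]-h[3];print(np.arctan2(e[1],e[0]))
yaw=np.arctan2(d[1],d[0])-np.pi/2
print(yaw); togo(np.r_[h.mean(0)[:2],.012],yaw)
```

```text
len 0.11549085682150864 ctr [ 0.43519946 -0.26306556  0.002     ] ang 1.1444070925427172 w 0.01907060869711235
handle [ 0.43518524 -0.26240144  0.044     ] 0.020216334094072804 0.04229371907476286
1.1559950750961585
-0.42638923425217934
shift [  5.3  70.8 269.3] spin 0.608 (j6 -0.86) eef [ 0.4174 -0.1941  0.2814] yaw 0.1816 F [ 0.6 -0.3 -0.8] w 0.0377 t 18.6
```

Run:
```python
from h import *
c=load('w6'); print(w2j(cast(c,[(280,66),(467,66)],.008)))
c=load('top0'); a=cv2.resize(c['pixels'][205:250,300:355,::-1],None,fx=10,fy=10,interpolation=cv2.INTER_CUBIC)
c=load('t2'); b=cv2.resize(c['pixels'][205:250,300:355,::-1],None,fx=10,fy=10,interpolation=cv2.INTER_CUBIC)
cv2.imwrite('pics/a.png',cv2.resize(np.hstack([a,b]),None,fx=.7,fy=.7))
```

```text
[[-135.1  -76.4    8. ]
 [  96.   -75.9    8. ]]
```

View pics/a.png

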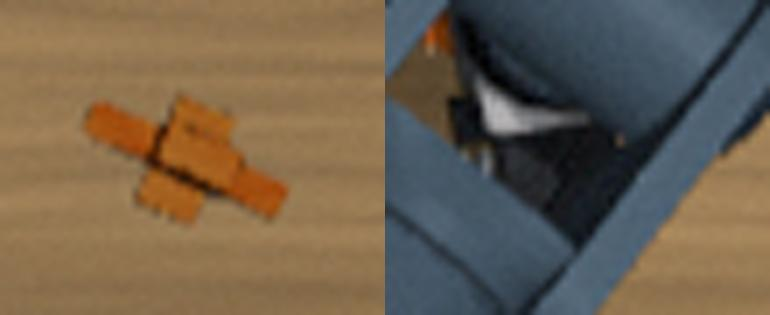

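Call:
play_rows([
  [[5,20,20],0],
  [[0,40,40],0],
  [[0,11,40],0.1],
  [[0,0,40],0.18],
  [[0,0,40],0.18],
  [[0,0,20],0.148],
  [[0,0,0],0],
], jaw=-0.2)

```text
time: 19.48
eef_pos: [0.4342, -0.2622, 0.0799]
tcp_rot: [0.978, -0.21, -0.002, -0.001]
contact_force: [0.2, -0.1, -0.3]
grip_width: 0.0561
```

Run:
```python
from h import *
togo([.4352,-.2625,.012],-.42)
snap('wrist','w7')
```

```text
shift [ 1.4 -0.  67.9] spin -0.003 (j6 -0.34) eef [ 0.4342 -0.2622  0.0799] yaw -0.4234 F [ 0.2 -0.1 -0.3] w 0.0561 t 19.475
```

View pics/w7.png

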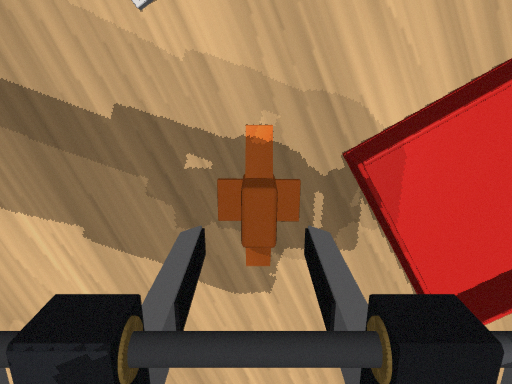

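Run:
```python
from h import *
c=load('w7'); h=cast(c,[(243,180),(276,180),(276,247),(242,247)],.044); print(h.mean(0)); togo(np.r_[h.mean(0)[:2],.012],-.42)
t=cast(c,[(259,125)],.002);b=cast(c,[(258,266)],.002);print((t+b)/2,np.linalg.norm(t-b))
```

```text
[ 0.43619413 -0.26003022  0.044     ]
shift [-0.2 -3.3 69.5] spin -0.003 (j6 -0.34) eef [ 0.4351 -0.2632  0.0815] yaw -0.4229 F [ 0.8 -0.9 -0.2] w 0.0563 t 19.525
[[ 0.43447125 -0.26324142  0.002     ]] 0.11607766021812563
```

Call:
play_rows([
  [[0,-1,25],0],
  [[0,0,25],0],
  [[0,0,18],0],
  [[0,0,0],0],
  [[0,0,0],0],
])

```text
time: 20.15
eef_pos: [0.4365, -0.2635, 0.015]
tcp_rot: [0.977, -0.212, 0.001, 0.0]
contact_force: [0.0, -0.3, -0.0]
grip_width: 0.0564
```

Call:
play_rows([
  [[0,0,0],0],
  [[0,0,0],0],
  [[0,0,0],0],
  [[0,0,0],0],
  [[0,0,-10],0],
  [[0,0,-30],-0.1],
  [[0,0,-50],-0.18],
  [[0,0,-50],-0.18],
  [[0,0,0],-0.138],
  [[0,0,0],0],
], jaw=1)

```text
time: 21.4
eef_pos: [0.4357, -0.2629, 0.1546]
tcp_rot: [0.996, 0.085, 0.0, 0.0]
contact_force: [0.5, 0.7, -1.7]
grip_width: 0.0236
```

Run:
```python
from h import *
togo(None,.1755)
snap('wrist','w8')
```

```text
spin -0.006 (j6 -0.94) eef [ 0.4357 -0.2629  0.1546] yaw 0.1694 F [ 0.5  0.7 -1.7] w 0.0236 t 21.4
```

View pics/w8.png

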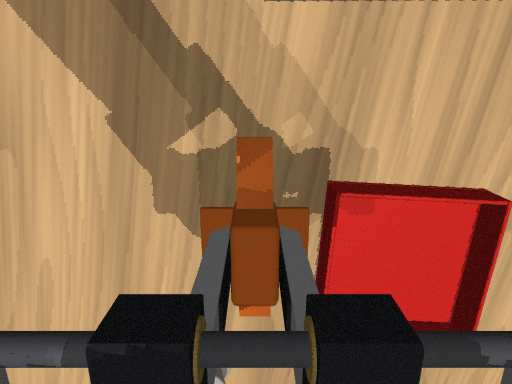

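Run:
```python
from h import *
c=load('w8')
K=np.array(c['K']);W=np.array(c['world_from_camera'])
def at(uv,depth):
    d=np.array([(uv[0]-K[0,2])/K[0,0],-(uv[1]-K[1,2])/K[1,1],-1])*depth
    return W[:3,:3]@d+W[:3,3]
T=R.from_quat(manip.read_state()['tcp_rot']).as_matrix();e=manip.read_state()['eef_pos']
for n,l,r,w in(('foot',(200.5,208),(309,208),.064),('tip',(237,137),(272.5,137),.020),('handle',(233.5,205),(277,205),.024),('handle near',(231,303),(279,303),.024)):
    dep=K[0,0]*w/(r[0]-l[0]); m=at(((l[0]+r[0])/2,l[1]),dep); print(n,dep,np.round(T.T@(m-e)*1000,1))
# tip assuming z offset
for off in (11,13,15):
    p=cast(c,[(255,137),(255,316)],e[2]-off/1000+.002); print(off,np.round((p-e)@T*1000,1).tolist())
```

```text
foot 0.20377047284179625 [ -0.9 -16.4  11.8]
tip 0.1946223266138635 [ -1.  -57.8  14.8]
handle 0.19059565778736978 [ -0.7 -22.5  -0.1]
handle near 0.17272731486980386 [ -0.8  18.5 -31.1]
11 [[-0.8, -58.7, 9.0], [-0.6, 56.2, 9.0]]
13 [[-0.8, -58.4, 11.0], [-0.6, 57.7, 11.0]]
15 [[-0.8, -58.1, 13.0], [-0.6, 59.2, 13.0]]
```

Run:
```python
from h import *
togo(j2w(1.3,-165,54),.1755);print(w2j(manip.read_state()['eef_pos']))
```

```text
shift [159.6 -92.8  99.7] spin -0.007 (j6 -0.93) eef [ 0.4354 -0.2626  0.1537] yaw 0.1686 F [ 0.4  0.2 -0.2] w 0.0238 t 21.45
[[-158.9 -256.8  153.7]]
```

Call:
play_rows([
  [[25,-20,0],-0.007],
  [[40,-30,0],0],
  [[50,-30,0],0],
  [[35,-13,20],0],
  [[9,0,40],0],
  [[0,0,34],0],
  [[0,0,4],0],
  [[0,0,0],0],
])

```text
time: 22.45
eef_pos: [0.5759, -0.1435, 0.0561]
tcp_rot: [0.996, 0.088, -0.0, -0.0]
contact_force: [0.2, -0.4, -0.2]
grip_width: 0.0237
```

Run:
```python
from h import *
togo(j2w(1.3,-165,54),.1755);print(w2j(manip.read_state()['eef_pos']))
snap('wrist','w9');snap('scene','s3')
c=load('s3'); cv2.imwrite('pics/a.png',cv2.resize(c['pixels'][130:265,160:310,::-1],None,fx=4,fy=4,interpolation=cv2.INTER_CUBIC))
```

```text
shift [1.  0.9 2.1] spin 0.001 (j6 -0.61) eef [ 0.5759 -0.1435  0.0561] yaw 0.1770 F [ 0.2 -0.4 -0.2] w 0.0237 t 22.45
[[   0.3 -164.1   56.1]]
```

View pics/w9.png

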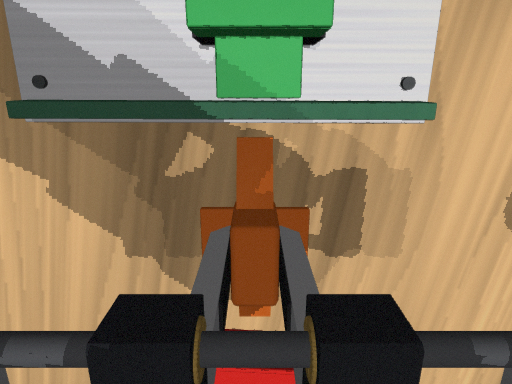

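View pics/a.png

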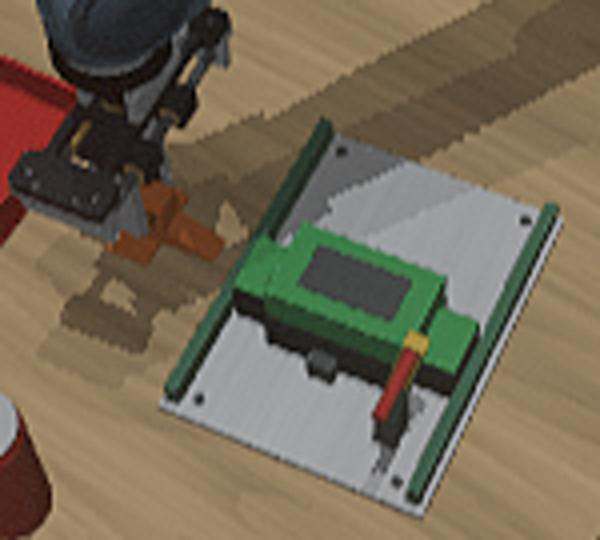

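Run:
```python
from h import *
c=load('w9');s=manip.read_state();T=R.from_quat(s['tcp_rot']).as_matrix();e=s['eef_pos']
p=cast(c,[(217,97),(301.5,97),(216,38),(303,38)],.050);print(np.round((p-e)@T*1000,1).tolist(),w2j(p))
p=cast(c,[(255,137)],e[2]-.0115);print(np.round((p-e)@T*1000,1))
```

```text
[[-21.7, -81.0, 7.4], [22.1, -81.0, 7.5], [-21.4, -109.2, 7.4], [21.8, -109.2, 7.5]] [[-20.7 -83.9  50. ]
 [ 23.2 -83.8  50. ]
 [-20.4 -55.6  50. ]
 [ 22.8 -55.5  50. ]]
[[ -2.  -59.7  11.4]]
```

Call:
play_rows([
  [[1.2,0,2.3],0],
  [[0,-6,0],0],
  [[0,-8,0],0],
  [[0,-6,0],0],
  [[0,-4,0],0],
  [[0,-2,0],0],
  [[0,-2,0],0],
  [[0,-2,0],0],
  [[0,0,0],0],
])

```text
time: 23.68
eef_pos: [0.5718, -0.1142, 0.0533]
tcp_rot: [0.996, 0.089, 0.0, 0.001]
contact_force: [1.1, -3.5, -4.7]
grip_width: 0.024
```

```bash
cat >> h.py <<'E'
def tl(c,uv,z):
    s=manip.read_state();T=R.from_quat(s['tcp_rot']).as_matrix();e=np.array(s['eef_pos'])
    return np.round((cast(c,uv,z)-e)@T*1000,1)
E
python3 - <<'E'
from h import *
togo(None,.1755);print(w2j(manip.read_state()['eef_pos']))
c=snap('wrist','w10');cv2.imwrite('pics/a.png',cv2.resize(c['pixels'][0:240,150:360,::-1],None,fx=2.5,fy=2.5,interpolation=cv2.INTER_CUBIC))
E
```

```text
spin 0.003 (j6 -0.57) eef [ 0.5718 -0.1142  0.0533] yaw 0.1781 F [ 1.1 -3.5 -4.7] w 0.024 t 23.675
[[   1.3 -134.5   53.3]]
```

View pics/a.png

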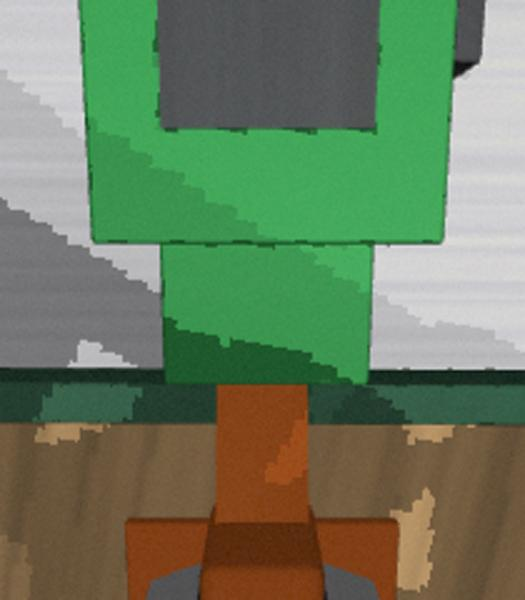

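Call:
play_rows([
  [[0,-2,0],0],
  [[0,-2,0],0],
  [[0,-2,0],0],
  [[0,-2,0],0],
  [[0,0,0],0],
])

```text
time: 24.35
eef_pos: [0.5702, -0.1054, 0.0535]
tcp_rot: [0.996, 0.089, -0.0, -0.0]
contact_force: [1.4, -3.1, -5.4]
grip_width: 0.0236
```

Run:
```python
from h import *
togo(None,.1755);print(w2j(manip.read_state()['eef_pos']))
c=snap('wrist','w11');cv2.imwrite('pics/a.png',cv2.resize(c['pixels'][0:240,150:360,::-1],None,fx=2.5,fy=2.5,interpolation=cv2.INTER_CUBIC))
```

```text
spin 0.003 (j6 -0.56) eef [ 0.5702 -0.1054  0.0535] yaw 0.1781 F [ 1.4 -3.1 -5.4] w 0.0236 t 24.35
[[   1.3 -125.5   53.5]]
```

View pics/a.png

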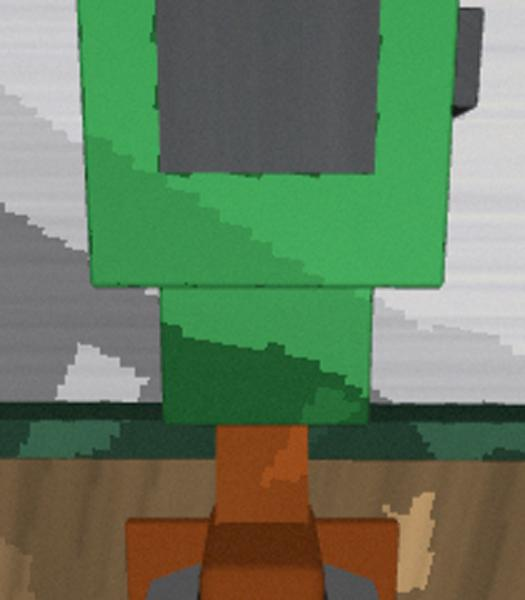

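Run:
```python
from h import *
for n,row,e in(('w10',383/2.5,[.5718,-.1142,.0533]),('w11',424/2.5,[.5702,-.1054,.0535])):
    c=load(n);
    for z in(.050,.053,.055):
        p=cast(c,[(254,row)],z); print(n,z,w2j(p))
    # rail inner/outer edge
    r={'w10':(370/2.5,423/2.5),'w11':(403/2.5,459/2.5)}[n]
    print(w2j(cast(c,[(210,r[0]),(210,r[1])],.03)))
```

```text
w10 0.05 [[ -0.5 -83.2  50. ]]
w10 0.053 [[ -0.5 -82.6  53. ]]
w10 0.055 [[ -0.5 -82.2  55. ]]
[[-26.5 -84.   30. ]
 [-26.9 -96.8  30. ]]
w11 0.05 [[ -0.4 -83.3  50. ]]
w11 0.053 [[ -0.4 -82.6  53. ]]
w11 0.055 [[ -0.4 -82.1  55. ]]
[[-26.8 -83.   30. ]
 [-27.3 -96.9  30. ]]
```

Run:
```python
from h import *
c=snap('scene','s4')
a=cv2.resize(load('s3')['pixels'][170:240,210:290,::-1],None,fx=5,fy=5,interpolation=cv2.INTER_CUBIC)
b=cv2.resize(c['pixels'][170:240,210:290,::-1],None,fx=5,fy=5,interpolation=cv2.INTER_CUBIC)
cv2.imwrite('pics/a.png',np.hstack([a,b]))
```

```text
(no output)
```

View pics/a.png

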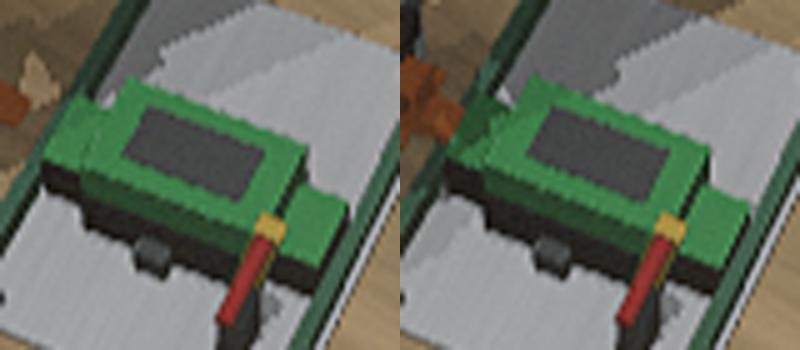

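Call:
play_rows([
  [[0,4,0],0],
  [[0,12,0],0],
  [[0,20,0],0],
  [[0,14,-20],0],
  [[0,0,-50],0],
  [[0,-20,-30],0],
  [[0,-50,0],0],
  [[0,-60,0],0],
  [[0,-60,0],0],
  [[0,-60,0],0],
])

```text
time: 25.7
eef_pos: [0.5352, 0.0918, 0.1541]
tcp_rot: [0.996, 0.088, 0.001, -0.0]
contact_force: [-0.0, 0.4, -0.4]
grip_width: 0.0241
```

Run:
```python
from h import *
togo(j2w(1.3,165,54),.1755);print(w2j(manip.read_state()['eef_pos']))
c=snap('scene','s5')
a=cv2.resize(load('s3')['pixels'][170:240,210:290,::-1],None,fx=5,fy=5,interpolation=cv2.INTER_CUBIC)
b=cv2.resize(c['pixels'][170:240,210:290,::-1],None,fx=5,fy=5,interpolation=cv2.INTER_CUBIC)
cv2.imwrite('pics/a.png',np.hstack([a,b]))
```

```text
shift [  0.  -90.2 100.2] spin 0.001 (j6 -0.22) eef [0.5352 0.0918 0.1541] yaw 0.1766 F [-0.   0.4 -0.4] w 0.0241 t 25.7
[[  1.3  74.8 154.1]]
```

View pics/a.png

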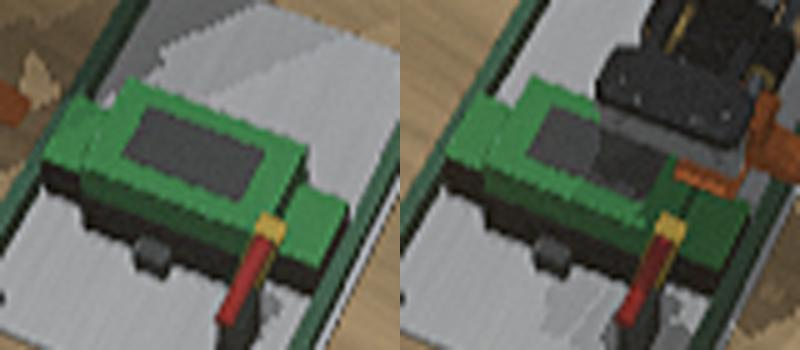

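Call:
play_rows([
  [[0,-40,0],0],
  [[0,-35,0],0],
  [[0,-15,25],0],
  [[0,0,40],0],
  [[0,0,25],0],
  [[0,0,9],0],
  [[0,0,0],0],
])

```text
time: 26.62
eef_pos: [0.5195, 0.1791, 0.0547]
tcp_rot: [0.996, 0.089, -0.0, -0.0]
contact_force: [0.1, -0.1, -1.2]
grip_width: 0.0236
```

Run:
```python
from h import *
togo(j2w(1.3,165,54),.1755);print(w2j(manip.read_state()['eef_pos']))
c=snap('wrist','w12')
```

```text
shift [ 0.2 -1.6  0.7] spin 0.002 (j6 -0.05) eef [0.5195 0.1791 0.0547] yaw 0.1773 F [ 0.1 -0.1 -1.2] w 0.0236 t 26.625
[[  1.1 163.4  54.7]]
```

View pics/w12.png

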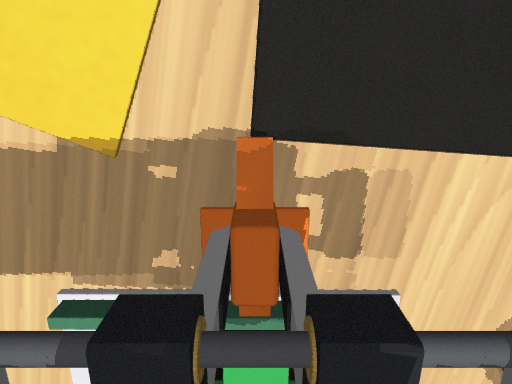

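Run:
```python
from h import *
c=load('w12'); print(tl(c,[(222,368),(289,368)],.049),tl(c,[(255,316)],.0547-.0115))
```

```text
[[-23.4  93.2   6.4]
 [ 21.   93.2   6.5]] [[-1.6 57.1 12.3]]
```

Call:
play_rows([
  [[0,6,1],0],
  [[0,8,0],0],
  [[0,6,0],0],
  [[0,4,0],0],
  [[0,2,0],0],
  [[0,2,0],0],
  [[0,2,0],0],
  [[0,0,0],0],
])

```text
time: 27.68
eef_pos: [0.5238, 0.1507, 0.0533]
tcp_rot: [0.996, 0.089, -0.0, -0.001]
contact_force: [-2.0, 4.7, -3.3]
grip_width: 0.0241
```

Run:
```python
from h import *
togo(None,.1755);print(w2j(manip.read_state()['eef_pos']))
c=snap('wrist','w13');cv2.imwrite('pics/a.png',cv2.resize(c['pixels'][144:384,150:360,::-1],None,fx=2.5,fy=2.5,interpolation=cv2.INTER_CUBIC))
c=snap('scene','s6')
b=cv2.resize(c['pixels'][170:260,210:310,::-1],None,fx=5,fy=5,interpolation=cv2.INTER_CUBIC)
cv2.imwrite('pics/b.png',b)
```

```text
spin 0.002 (j6 -0.11) eef [0.5238 0.1507 0.0533] yaw 0.1778 F [-2.   4.7 -3.3] w 0.0241 t 27.675
[[  0.4 134.7  53.3]]
```

View pics/b.png

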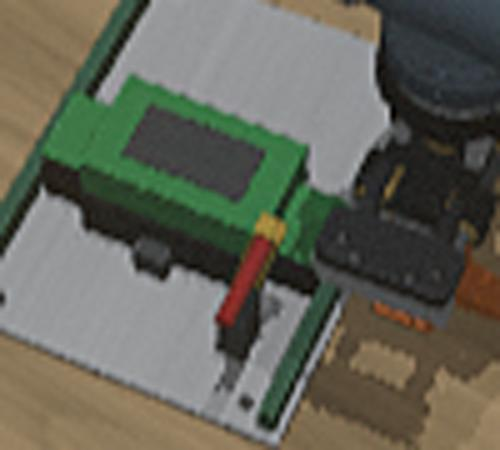

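Call:
play_rows([
  [[0,2,0],0],
  [[0,2,0],0],
  [[0,2,0],0],
  [[0,2,0],0],
  [[0,0,0],0],
])

```text
time: 28.4
eef_pos: [0.5257, 0.1418, 0.0534]
tcp_rot: [0.996, 0.089, -0.0, 0.0]
contact_force: [-1.1, 1.8, -3.6]
grip_width: 0.0236
```

Run:
```python
from h import *
togo(None,.1755);print(w2j(manip.read_state()['eef_pos']))
c=snap('scene','s7')
b=cv2.resize(c['pixels'][170:260,210:310,::-1],None,fx=5,fy=5,interpolation=cv2.INTER_CUBIC)
cv2.imwrite('pics/b.png',b)
```

```text
spin 0.002 (j6 -0.12) eef [0.5257 0.1418 0.0534] yaw 0.1779 F [-1.1  1.8 -3.6] w 0.0236 t 28.4
[[  0.6 125.6  53.4]]
```

View pics/b.png

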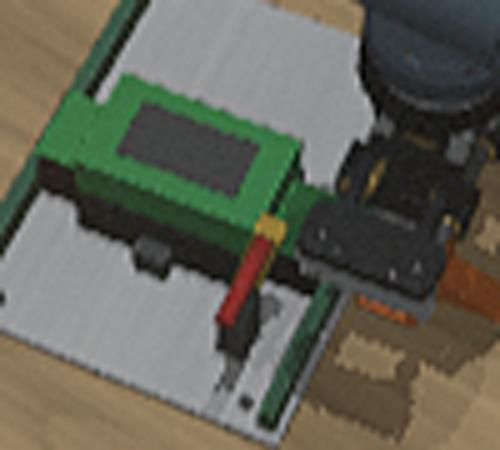

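Call:
play_rows([
  [[0,-4,0],0],
  [[0,-12,0],0],
  [[0,-20,0],0],
  [[0,-14,-20],0],
  [[0,0,-50],0],
  [[0,20,-30],0],
  [[0,50,0],0],
  [[0,60,0],0],
  [[0,60,0],0],
  [[0,60,0],0],
])

```text
time: 29.7
eef_pos: [0.5617, -0.0553, 0.1541]
tcp_rot: [0.996, 0.09, 0.001, 0.0]
contact_force: [-0.5, -1.0, -0.3]
grip_width: 0.024
```

Call:
play_rows([
  [[0,50,0],0],
  [[0,32,0],0],
  [[0,8,40],0],
  [[0,0,40],0],
  [[0,0,18],0],
  [[0,0,0],0],
])

```text
time: 30.45
eef_pos: [0.5767, -0.1421, 0.0547]
tcp_rot: [0.996, 0.089, -0.001, -0.001]
contact_force: [0.1, -0.0, -1.4]
grip_width: 0.0239
```

Run:
```python
from h import *
togo(j2w(1.3,-165,54),.1755);print(w2j(manip.read_state()['eef_pos']))
c=snap('wrist','w14');a=cv2.resize(c['pixels'][0:150,170:350,::-1],None,fx=4,fy=4,interpolation=cv2.INTER_CUBIC);cv2.imwrite('pics/a.png',a)
c=snap('scene','s8')
b=cv2.resize(c['pixels'][170:260,210:310,::-1],None,fx=5,fy=5,interpolation=cv2.INTER_CUBIC)
cv2.imwrite('pics/b.png',b)
```

```text
shift [0.  2.2 0.7] spin 0.003 (j6 -0.61) eef [ 0.5767 -0.1421  0.0547] yaw 0.1789 F [ 0.1 -0.  -1.4] w 0.0239 t 30.45
[[   1.3 -162.8   54.7]]
```

View pics/b.png

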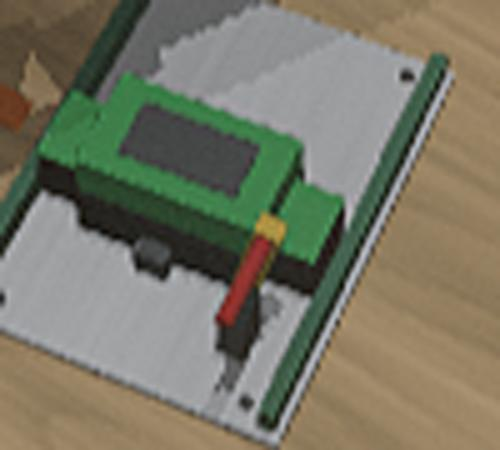

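View pics/a.png

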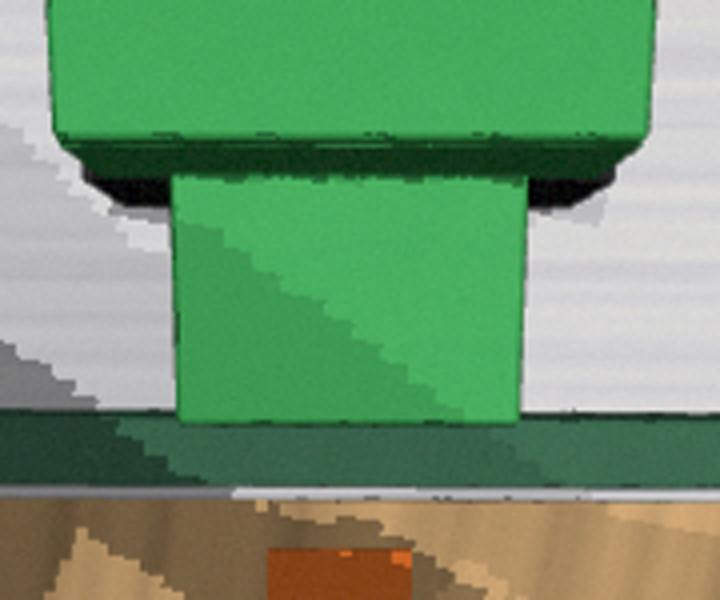

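Run:
```python
from h import *
def hz(n,l,r,row,w,e):
    c=load(n);K=np.array(c['K']);W=np.array(c['world_from_camera']);dep=K[0,0]*w/(r-l)
    d=np.array([((l+r)/2-K[0,2])/K[0,0],-(row-K[1,2])/K[1,1],-1])*dep
    return w2j(W[:3,:3]@d+W[:3,3])
print(hz('w9',216.8,301.5,97,.044,0))
print(hz('w14',170+180/4,170+519.5/4,105.5,.044,0),hz('w14',170+172/4,170+527/4,44,.044,0))
c=load('w9');cv2.imwrite('pics/a.png',cv2.resize(c['pixels'][0:150,170:350,::-1],None,fx=4,fy=4,interpolation=cv2.INTER_CUBIC))
c=load('w14')
for z in (.05,.053): print(w2j(cast(c,[(257,105.5)],z)))
```

```text
[[  1.2 -83.8  49.9]]
[[  1.1 -86.8  50.1]] [[  0.9 -57.1  49.4]]
[[  0.9 -86.8  50. ]]
[[  0.9 -86.6  53. ]]
```

View pics/a.png

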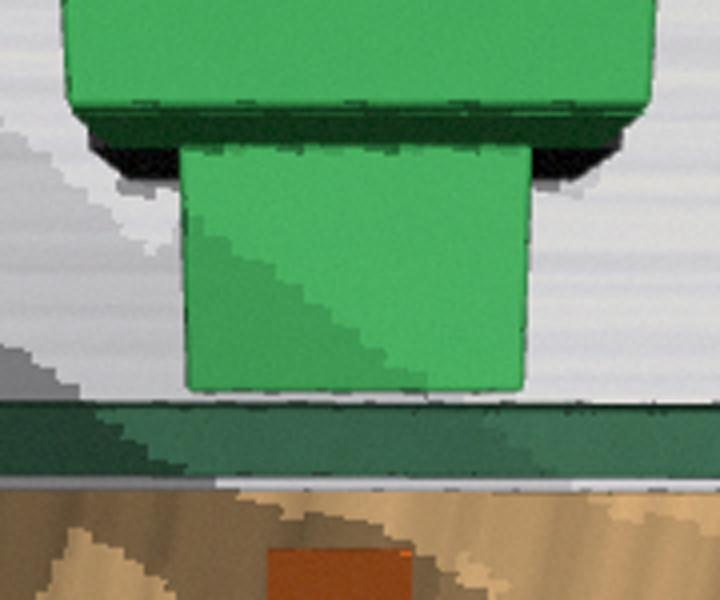

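```bash
cat >> h.py <<'E'
def earw(n,row0,rows,w=.044):
    "fit ear left/right edges as lines over rows, width at row0 -> world point of ear mid"
    c=load(n);hsv=cv2.cvtColor(np.ascontiguousarray(c['pixels']),cv2.COLOR_RGB2HSV).astype(float)
    g=c['pixels'][:,:,1].astype(float)-c['pixels'][:,:,0]
    L=[];Rr=[];rr=[]
    for r in rows:
        x=g[r];m=x>0.5*np.median(x[240:270])
        # subpixel threshold at half
        t=0.5*np.median(x[240:270])+0.5*0
        i=255
        while x[i]>t:i-=1
        L.append(i+(t-x[i])/(x[i+1]-x[i]));i=255
        while x[i]>t:i+=1
        Rr.append(i-1+(x[i-1]-t)/(x[i-1]-x[i]));rr.append(r)
    pl=np.polyfit(rr,L,1);pr=np.polyfit(rr,Rr,1);l=np.polyval(pl,row0);r=np.polyval(pr,row0)
    K=c['K'];W=c['world_from_camera'];dep=K[0,0]*w/(r-l)
    d=np.array([((l+r)/2-K[0,2])/K[0,0],-(row0-K[1,2])/K[1,1],-1])*dep
    print(n,row0,round(l,2),round(r,2),np.round(np.std(np.polyval(pl,rr)-L),2),np.round(np.std(np.polyval(pr,rr)-Rr),2),w2j(W[:3,:3]@d+W[:3,3]))
E
python3 - <<'E'
from h import *
for n,a,b in(('w9',40,95),('w10',100,150),('w11',120,165),('w14',48,102)):
    earw(n,b+1.5,range(a,b)); earw(n,a,range(a,b))
E
```

```text
w9 96.5 216.53 300.18 0.19 0.11 [[  0.8 -83.6  47.4]]
w9 40 214.62 302.3 0.19 0.11 [[  0.7 -56.2  48. ]]
w10 151.5 215.41 297.11 0.21 0.17 [[  0.8 -82.5  48.6]]
w10 100 213.84 298.61 0.21 0.17 [[  0.6 -55.7  47.6]]
w11 166.5 214.65 297.33 0.23 0.1 [[  0.6 -80.8  53.3]]
w11 120 213.76 298.4 0.23 0.1 [[  0.6 -56.7  50.5]]
w14 103.5 213.88 299.24 0.18 0.1 [[  0.7 -85.7  50.9]]
w14 48 212.41 301.38 0.18 0.1 [[  0.7 -59.1  50.5]]
```

Call:
play_rows([
  [[0,-6,1],0],
  [[0,-8,0],0],
  [[0,-8,0],0],
  [[0,-4,0],0],
  [[0,-2,0],0],
  [[0,-2,0],0],
  [[0,-2,0],0],
  [[0,-2,0],0],
  [[0,-2,0],0],
  [[0,0,0],0],
])

```text
time: 31.8
eef_pos: [0.5705, -0.1077, 0.0544]
tcp_rot: [0.996, 0.089, -0.0, 0.0]
contact_force: [0.5, -3.0, -5.3]
grip_width: 0.0236
```

Run:
```python
from h import *
togo(None,.1755);print(w2j(manip.read_state()['eef_pos']))
c=snap('wrist','w15');cv2.imwrite('pics/a.png',cv2.resize(c['pixels'][0:240,150:360,::-1],None,fx=2.5,fy=2.5,interpolation=cv2.INTER_CUBIC))
```

```text
spin 0.003 (j6 -0.56) eef [ 0.5705 -0.1077  0.0544] yaw 0.1781 F [ 0.5 -3.  -5.3] w 0.0236 t 31.8
[[   1.2 -127.9   54.4]]
```

View pics/a.png

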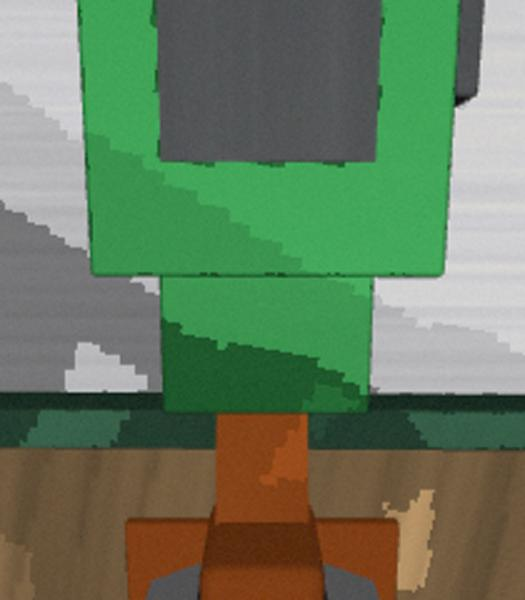

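```bash
cat >> h.py <<'E'
def depth_r(n,row,z):
    c=load(n);s=manip.read_state()
    p=tl(c,[(254,row)],z)[0]; print('ear edge tool y',p[1],'d=',p[1]+58.4)
E
python3 - <<'E'
from h import *
earw('w15',164,range(115,160));earw('w15',115,range(115,160))
depth_r('w15',164.4,.053);print(w2j(cast(load('w15'),[(254,164.4)],.053)))
E
```

```text
w15 164 214.86 297.15 0.27 0.1 [[  0.6 -82.1  53. ]]
w15 115 213.78 298.5 0.27 0.1 [[  0.5 -56.6  50.8]]
ear edge tool y -45.6 d= 12.799999999999997
[[ -0.5 -82.3  53. ]]
```

Call:
play_rows([
  [[0,0,0.7],0],
  [[0,0,0.7],0],
  [[0,0,0],0],
])

```text
time: 32.22
eef_pos: [0.5708, -0.1072, 0.0533]
tcp_rot: [0.996, 0.089, 0.0, -0.001]
contact_force: [1.2, -1.0, -0.9]
grip_width: 0.0239
```

Call:
play_rows([
  [[0,-2,0],0],
  [[0,-2,0],0],
  [[0,-2,0],0],
  [[0,0,0],0],
])

```text
time: 32.72
eef_pos: [0.5697, -0.1019, 0.0532]
tcp_rot: [0.996, 0.089, 0.0, 0.0]
contact_force: [1.0, -3.6, -3.2]
grip_width: 0.0241
```

Run:
```python
from h import *
togo(None,.1755);print(w2j(manip.read_state()['eef_pos']))
c=snap('wrist','w16');cv2.imwrite('pics/a.png',cv2.resize(c['pixels'][0:240,150:360,::-1],None,fx=2.5,fy=2.5,interpolation=cv2.INTER_CUBIC))
c=snap('scene','s9')
b=cv2.resize(c['pixels'][170:260,210:310,::-1],None,fx=5,fy=5,interpolation=cv2.INTER_CUBIC)
cv2.imwrite('pics/b.png',b)
```

```text
spin 0.003 (j6 -0.55) eef [ 0.5697 -0.1019  0.0532] yaw 0.1780 F [ 1.  -3.6 -3.2] w 0.0241 t 32.725
[[   1.4 -122.1   53.2]]
```

View pics/a.png

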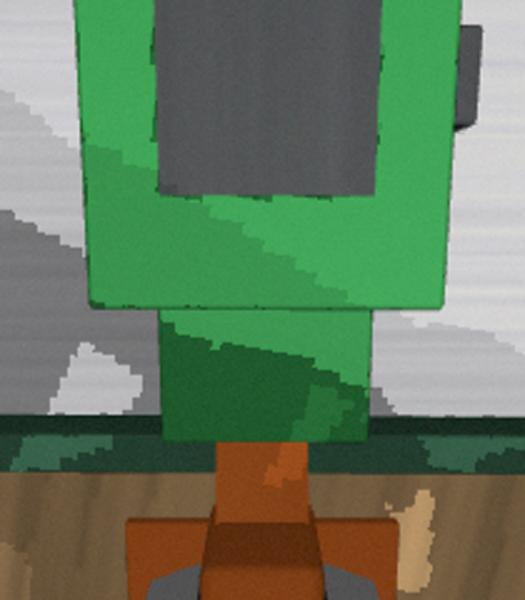

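View pics/b.png

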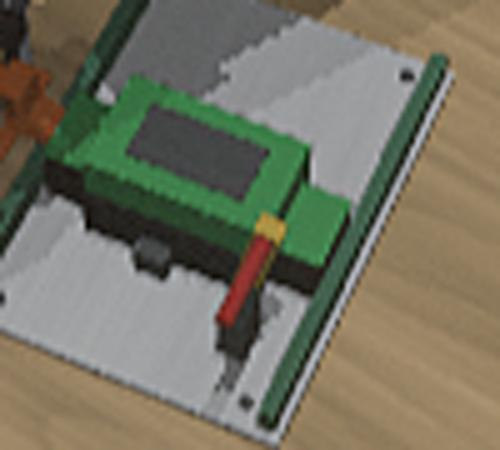

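Run:
```python
from h import *
earw('w16',175,range(128,171));earw('w16',128,range(128,171))
depth_r('w16',440.5/2.5,.055);print(w2j(cast(load('w16'),[(254,440.5/2.5)],.055)))
```

```text
w16 175 213.85 296.99 0.17 0.14 [[  0.4 -81.5  55.2]]
w16 128 213.57 298.35 0.17 0.14 [[  0.6 -57.2  51.7]]
ear edge tool y -39.9 d= 18.5
[[ -0.3 -82.2  55. ]]
```

Call:
play_rows([
  [[0,-1.5,0],0],
  [[0,-1.5,0],0],
  [[0,0,0],0],
])

```text
time: 33.2
eef_pos: [0.569, -0.0986, 0.0531]
tcp_rot: [0.996, 0.089, -0.0, -0.0]
contact_force: [0.1, -3.3, -3.2]
grip_width: 0.0239
```

Run:
```python
from h import *
togo(None,.1755);print(w2j(manip.read_state()['eef_pos']))
c=snap('wrist','w17');cv2.imwrite('pics/a.png',cv2.resize(c['pixels'][0:240,150:360,::-1],None,fx=2.5,fy=2.5,interpolation=cv2.INTER_CUBIC))
g=c['pixels'][150:210,254].astype(int);r=[i+150 for i in range(59) if g[i,1]>g[i,0] and g[i+1,1]<=g[i+1,0]];print(r)
earw('w17',181,range(130,175));earw('w17',128,range(130,175))
depth_r('w17',r[0]+.8,.056)
```

```text
spin 0.003 (j6 -0.55) eef [ 0.569  -0.0986  0.0531] yaw 0.1780 F [ 0.1 -3.3 -3.2] w 0.0239 t 33.2
[[   1.3 -118.7   53.1]]
[183]
w17 181 214.71 297.1 1.75 0.3 [[  0.6 -81.5  54.5]]
w17 128 212.25 298.91 1.75 0.3 [[  0.3 -53.4  55.6]]
ear edge tool y -36.0 d= 22.4
```

Call:
play_rows([
  [[0,4,0],0],
  [[0,12,0],0],
  [[0,20,0],0],
  [[0,20,-20],0],
  [[0,0,-50],0],
  [[0,-20,-30],0],
  [[0,-50,0],0],
  [[0,-60,0],0],
  [[0,-60,0],0],
  [[0,-60,0],0],
])

```text
time: 34.5
eef_pos: [0.5349, 0.0928, 0.1536]
tcp_rot: [0.996, 0.088, 0.0, -0.0]
contact_force: [-0.0, -1.5, -1.4]
grip_width: 0.0238
```

Call:
play_rows([
  [[0,-50,0],0],
  [[0,-40,0],0],
  [[0,-6,40],0],
  [[0,0,40],0],
  [[0,0,20],0],
  [[0,0,0],0],
])

```text
time: 35.25
eef_pos: [0.517, 0.1856, 0.0516]
tcp_rot: [0.996, 0.088, -0.002, 0.0]
contact_force: [0.1, 0.3, -1.1]
grip_width: 0.0235
```

Run:
```python
from h import *
togo(j2w(1.3,165,53.5),.1755);print(w2j(manip.read_state()['eef_pos']))
c=snap('scene','s10')
b=cv2.resize(c['pixels'][170:260,210:310,::-1],None,fx=5,fy=5,interpolation=cv2.INTER_CUBIC)
cv2.imwrite('pics/b.png',b)
```

```text
shift [ 1.6  5.3 -1.9] spin 0.002 (j6 -0.04) eef [0.517  0.1856 0.0516] yaw 0.1771 F [ 0.1  0.3 -1.1] w 0.0235 t 35.25
[[ -0.3 170.3  51.6]]
```

View pics/b.png

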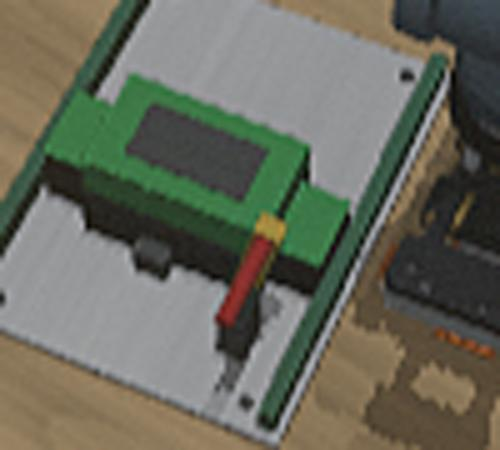

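Call:
play_rows([
  [[0,0,0],0],
  [[0,0,0],0],
])

```text
time: 35.55
eef_pos: [0.5189, 0.1865, 0.0545]
tcp_rot: [0.996, 0.089, 0.001, -0.0]
contact_force: [-0.9, -0.3, -1.6]
grip_width: 0.0238
```

Call:
play_rows([
  [[0,6,1.2],0],
  [[0,10,0],0],
  [[0,10,0],0],
  [[0,6,0],0],
  [[0,3,0],0],
  [[0,2,0],0],
  [[0,2,0],0],
  [[0,2,0],0],
  [[0,0,0],0],
])

```text
time: 36.67
eef_pos: [0.5242, 0.1526, 0.0533]
tcp_rot: [0.996, 0.087, -0.0, -0.007]
contact_force: [-5.1, 23.9, 7.4]
grip_width: 0.0239
```

Call:
play_rows([
  [[0,2,0],0],
  [[0,2,0],0],
  [[0,2,0],0],
  [[0,0,0],0],
])

```text
time: 37.17
eef_pos: [0.5251, 0.1489, 0.0545]
tcp_rot: [0.996, 0.087, -0.0, -0.009]
contact_force: [-10.6, 32.8, 16.3]
grip_width: 0.0237
```

Run:
```python
from h import *
togo(None,.1755);print(w2j(manip.read_state()['eef_pos']))
c=snap('scene','s11')
b=cv2.resize(c['pixels'][170:260,210:310,::-1],None,fx=5,fy=5,interpolation=cv2.INTER_CUBIC)
cv2.imwrite('pics/b.png',b)
c=snap('wrist','w18')
```

```text
spin -0.002 (j6 -0.13) eef [0.5251 0.1489 0.0545] yaw 0.1736 F [-10.6  32.8  16.3] w 0.0237 t 37.175
[[  1.3 132.7  54.5]]
```

View pics/b.png

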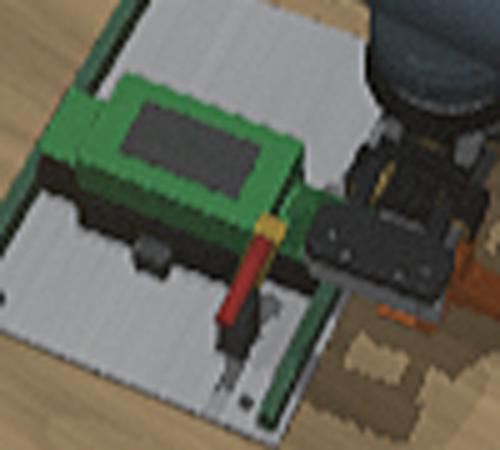

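View pics/w18.png

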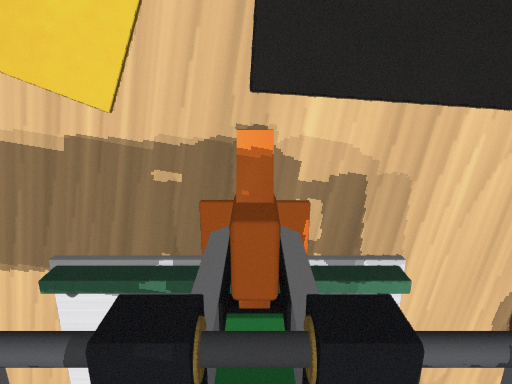

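Call:
play_rows([
  [[0,-6,0],0],
  [[0,-15,0],0],
  [[0,-10,0],0],
  [[0,0,0],0],
  [[0,0,0],0],
])

```text
time: 37.9
eef_pos: [0.5206, 0.1704, 0.0517]
tcp_rot: [0.996, 0.089, -0.0, 0.0]
contact_force: [0.6, 0.0, -1.1]
grip_width: 0.024
```

Run:
```python
from h import *
c=load('w18');print('ear18',tl(c,[(226,313),(285,313)],.05))
togo(None,.1755);print(w2j(manip.read_state()['eef_pos']))
c=snap('wrist','w19')
K=np.array(c['K']);W=np.array(c['world_from_camera'])
```

```text
ear18 [[-18.6  70.8   1.8]
 [ 18.   70.9   1.8]]
spin 0.002 (j6 -0.07) eef [0.5206 0.1704 0.0517] yaw 0.1778 F [ 0.6  0.  -1.1] w 0.024 t 37.9
[[  0.6 154.7  51.7]]
```

View pics/w19.png

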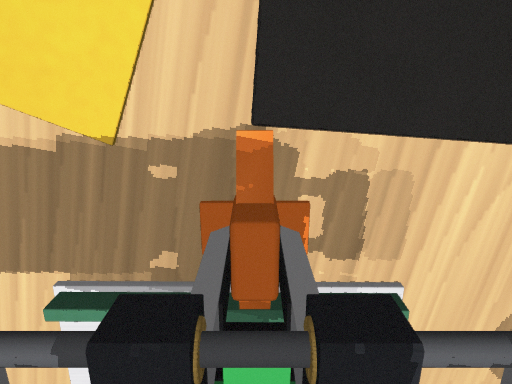

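Run:
```python
from h import *
s=manip.read_state()
def go(name):
    c=load(name);a=cv2.resize(c['pixels'][120:325,190:320,::-1],None,fx=2.9,fy=2.9,interpolation=cv2.INTER_CUBIC);return a
cv2.imwrite('pics/a.png',np.hstack([go('w12'),go('w19')]))
```

```text
(no output)
```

View pics/a.png

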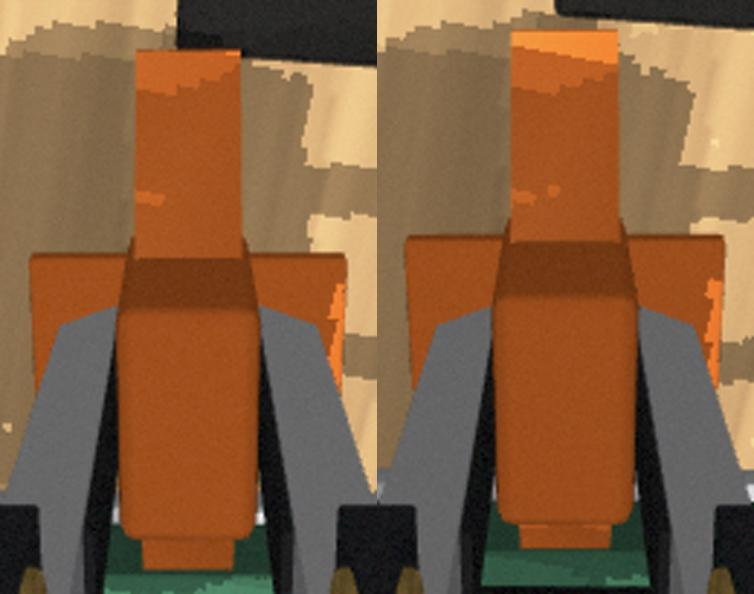

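Call:
play_rows([
  [[0,-10,-30],0],
  [[0,0,-50],0],
  [[-20,40,-20],0],
  [[-20,55,0],0],
  [[-20,55,0],0],
  [[0,60,0],0],
  [[0,60,0],0],
  [[0,60,0],0],
  [[0,0,0],0],
])

```text
time: 39.08
eef_pos: [0.5184, -0.1588, 0.1522]
tcp_rot: [0.996, 0.086, 0.0, 0.0]
contact_force: [-0.5, 1.0, -0.5]
grip_width: 0.0237
```

Run:
```python
from h import *
for _ in range(3): togo(j2w(-60,-165,16),.1755);
snap('wrist','w20')
togo(j2w(-60,-165,16),.1755)
```

```text
shift [ -1.   -4.2 136.2] spin -0.003 (j6 -0.68) eef [ 0.5184 -0.1588  0.1522] yaw 0.1721 F [-0.5  1.  -0.5] w 0.0237 t 39.075
shift [ -1.   -4.2 136.2] spin -0.003 (j6 -0.68) eef [ 0.5184 -0.1588  0.1522] yaw 0.1721 F [-0.5  1.  -0.5] w 0.0237 t 39.075
shift [ -1.   -4.2 136.2] spin -0.003 (j6 -0.68) eef [ 0.5184 -0.1588  0.1522] yaw 0.1721 F [-0.5  1.  -0.5] w 0.0237 t 39.075
shift [ -0.9  -1.8 135.8] spin -0.001 (j6 -0.68) eef [ 0.518  -0.1566  0.1518] yaw 0.1742 F [-0.3 -0.3 -0.8] w 0.024 t 39.125
```

View pics/w20.png

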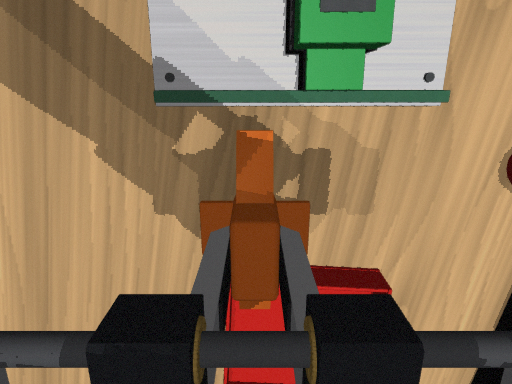

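Run:
```python
from h import *
c=load('w20');print(w2j(cast(c,[(312,268),(390,290)],.04)),cast(c,[(312,268),(390,290)],.04))
```

```text
[[  -6.2 -248.7   40. ]
 [  70.3 -272.7   40. ]] [[ 0.58434169 -0.22792327  0.04      ]
 [ 0.66378951 -0.23826152  0.04      ]]
```

Call:
play_rows([
  [[-40,0,40],0],
  [[-1,-1,50],0],
  [[0,0,35],0],
  [[0,0,5],0],
  [[0,0,0],0],
  [[0,0,0],0],
])

```text
time: 39.88
eef_pos: [0.4792, -0.1616, 0.0239]
tcp_rot: [0.996, 0.089, 0.001, 0.001]
contact_force: [0.0, 0.2, -1.2]
grip_width: 0.0242
```

Call:
play_rows([
  [[0,0,2],0],
  [[0,0,2],0],
  [[0,0,1],0],
  [[0,0,0],0],
])

```text
time: 40.38
eef_pos: [0.4776, -0.161, 0.0168]
tcp_rot: [0.996, 0.089, -0.0, -0.0]
contact_force: [0.1, -0.2, -1.3]
grip_width: 0.0236
```

Call:
play_rows([
  [[0,0,1],0],
  [[0,0,1],0],
  [[0,0,0],0],
])

```text
time: 40.75
eef_pos: [0.4778, -0.161, 0.0155]
tcp_rot: [0.996, 0.089, -0.0, -0.0]
contact_force: [-1.9, 2.0, 4.7]
grip_width: 0.0236
```

Call:
play_rows([
  [[0,0,1],0],
  [[0,0,1],0],
  [[0,0,0],0],
])

```text
time: 41.12
eef_pos: [0.4782, -0.1608, 0.0139]
tcp_rot: [0.996, 0.089, 0.0, -0.0]
contact_force: [-1.9, 5.0, 9.0]
grip_width: 0.0239
```

Call:
play_rows([
  [[0,0,0],0],
  [[0,0,0],0],
  [[0,-3,0],0],
  [[0,0,0],0],
  [[0,0,0],0],
], jaw=0.2)

```text
time: 41.75
eef_pos: [0.4771, -0.1581, 0.0129]
tcp_rot: [0.996, 0.089, -0.0, 0.0]
contact_force: [-0.6, -0.1, -0.5]
grip_width: 0.0378
```

Run:
```python
from h import *
togo(j2w(-60,-165,16),.1755);
c=snap('wrist','w21')
s=manip.read_state()
cv2.imwrite('pics/a.png',cv2.resize(c['pixels'][120:325,190:320,::-1],None,fx=2.9,fy=2.9,interpolation=cv2.INTER_CUBIC))
togo(j2w(-60,-165,16),.1755);
```

```text
shift [39.5  4.  -3.1] spin 0.003 (j6 -0.72) eef [ 0.4771 -0.1581  0.0129] yaw 0.1781 F [-0.6 -0.1 -0.5] w 0.0378 t 41.75
shift [39.5  3.9 -3.1] spin 0.003 (j6 -0.72) eef [ 0.4771 -0.1581  0.0129] yaw 0.1780 F [0.  0.2 0.4] w 0.0376 t 41.8
```

View pics/a.png

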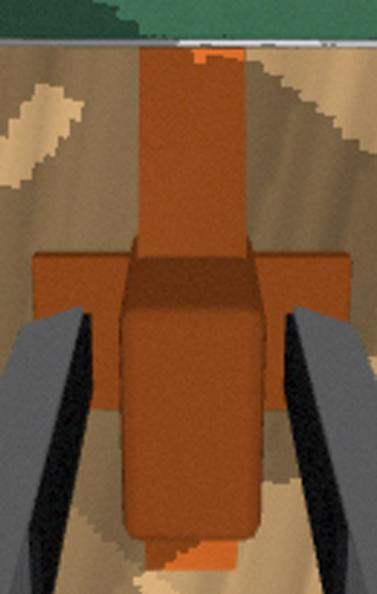

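Call:
play_rows([
  [[0,0,2],0],
  [[0,0,2],0],
  [[0,0,0],0],
  [[0,0,0],0],
])

```text
time: 42.3
eef_pos: [0.4771, -0.1581, 0.0089]
tcp_rot: [0.996, 0.089, -0.0, -0.0]
contact_force: [-0.1, -0.6, 0.4]
grip_width: 0.0377
```

Call:
play_rows([
  [[0,0,0],0],
  [[0,0,0],0],
  [[0,0,0],0],
  [[0,0,0],0],
], jaw=1)

```text
time: 42.8
eef_pos: [0.4773, -0.1581, 0.009]
tcp_rot: [0.996, 0.089, 0.0, 0.0]
contact_force: [-0.6, -0.1, 0.2]
grip_width: 0.0239
```

Call:
play_rows([
  [[0,0,-30],0],
  [[0,10,-60],0],
  [[0,0,-50],0],
  [[20,-50,0],0],
  [[30,-50,0],0],
  [[30,-50,0],0],
  [[20,-50,0],0],
  [[1,-50,0],0],
  [[0,-50,0],0],
  [[0,-40,0],0],
])

```text
time: 44.05
eef_pos: [0.5171, 0.1864, 0.1485]
tcp_rot: [0.996, 0.089, -0.0, 0.0]
contact_force: [1.6, 0.0, -0.7]
grip_width: 0.0239
```

Run:
```python
from h import *
togo(j2w(1.0,165,49),.1755);print(w2j(manip.read_state()['eef_pos']))
c=snap('scene','s12')
b=cv2.resize(c['pixels'][170:260,210:310,::-1],None,fx=5,fy=5,interpolation=cv2.INTER_CUBIC)
cv2.imwrite('pics/b.png',b)
togo(j2w(1.0,165,49),.1755)
```

```text
shift [ 1.1  6.  99.5] spin 0.003 (j6 -0.04) eef [0.5171 0.1864 0.1485] yaw 0.1790 F [ 1.6  0.  -0.7] w 0.0239 t 44.05
[[ -0.  171.  148.5]]
shift [ 1.6  9.8 99.4] spin 0.006 (j6 -0.04) eef [0.516  0.1898 0.1484] yaw 0.1816 F [-2.5  2.6 -2.6] w 0.0241 t 44.1
```

View pics/b.png

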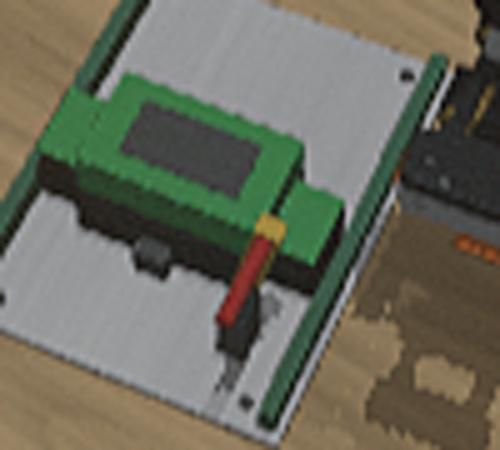

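Call:
play_rows([
  [[1.5,5,40],0.005],
  [[0,4,40],0],
  [[0,0,19.5],0],
  [[0,0,0],0],
  [[0,0,0],0],
  [[0,0,0],0],
])

```text
time: 44.85
eef_pos: [0.5225, 0.1762, 0.0512]
tcp_rot: [0.996, 0.086, 0.002, -0.0]
contact_force: [-0.7, 0.8, -1.1]
grip_width: 0.0238
```

Run:
```python
from h import *
togo(j2w(1.0,155,49),.1755)
c=snap('scene','s13')
togo(j2w(1.0,155,49),.1755)
c=snap('wrist','w22')
```

```text
shift [-2.5  5.1  2.2] spin -0.002 (j6 -0.05) eef [0.5225 0.1762 0.0512] yaw 0.1731 F [-0.7  0.8 -1.1] w 0.0238 t 44.85
shift [-2.3  5.1  1.9] spin -0.002 (j6 -0.05) eef [0.5223 0.1762 0.0509] yaw 0.1731 F [-0.3 -0.  -1.1] w 0.0236 t 44.9
```

View pics/w22.png

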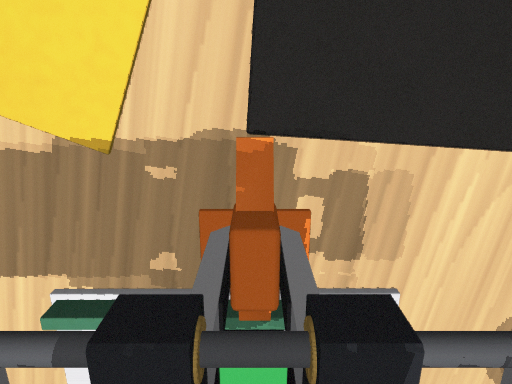

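Call:
play_rows([
  [[-1.5,0,1.7],0],
  [[0,4,0],0],
  [[0,4,0],0],
  [[0,0,0],0],
  [[0,0,0],0],
  [[0,0,0],0],
])

```text
time: 45.7
eef_pos: [0.521, 0.1679, 0.0477]
tcp_rot: [0.996, 0.086, -0.0, -0.0]
contact_force: [0.2, 0.7, -1.2]
grip_width: 0.0241
```

Call:
play_rows([
  [[0,2,0],0],
  [[0,2,0],0],
  [[0,2,0],0],
  [[0,2,0],0],
  [[0,0,0],0],
])

```text
time: 46.32
eef_pos: [0.5225, 0.1598, 0.0478]
tcp_rot: [0.996, 0.086, 0.0, -0.0]
contact_force: [-0.2, 0.2, -1.3]
grip_width: 0.0239
```

Call:
play_rows([
  [[0,-3,-1.2],0],
  [[0,0,0],0],
  [[0,0,0],0],
  [[0,0,0],0],
  [[0,0,0],0],
])

```text
time: 46.95
eef_pos: [0.5219, 0.1629, 0.0489]
tcp_rot: [0.996, 0.086, -0.0, -0.0]
contact_force: [-0.2, 0.3, -1.5]
grip_width: 0.0237
```

Run:
```python
from h import *
print(w2j(manip.read_state()['eef_pos'])); togo(None,.1755)
```

```text
[[  0.6 147.1  48.9]]
spin -0.002 (j6 -0.08) eef [0.5219 0.1629 0.0489] yaw 0.1730 F [-0.2  0.3 -1.5] w 0.0237 t 46.95
```

Stable at z = 48.9 mm, so the wedge underside is at about 39.9 mm. I'll insert it slowly.

Call:
play_rows([
  [[0,3,0],0],
  [[0,3,0],0],
  [[0,2,0],0],
  [[0,2,0],0],
  [[0,0,0],0],
])

```text
time: 47.58
eef_pos: [0.5237, 0.1529, 0.049]
tcp_rot: [0.996, 0.086, 0.0, -0.0]
contact_force: [0.2, -0.2, -1.4]
grip_width: 0.0235
```

Call:
play_rows([
  [[0,2,0],0],
  [[0,2,0],0],
  [[0,0,0],0],
])

```text
time: 47.95
eef_pos: [0.5244, 0.149, 0.049]
tcp_rot: [0.996, 0.086, -0.0, 0.0]
contact_force: [0.7, -0.4, -0.8]
grip_width: 0.0239
```

Call:
play_rows([
  [[0,2,0],0],
  [[0,2,0],0],
  [[0,2,0],0],
  [[0,0,0],0],
])

```text
time: 48.45
eef_pos: [0.5249, 0.1434, 0.0485]
tcp_rot: [0.996, 0.086, -0.0, -0.0]
contact_force: [-0.7, 2.0, -3.6]
grip_width: 0.0237
```

Call:
play_rows([
  [[0,2,0],0],
  [[0,2,0],0],
  [[0,2,0],0],
  [[0,0,0],0],
])

```text
time: 48.95
eef_pos: [0.5262, 0.137, 0.0488]
tcp_rot: [0.996, 0.086, -0.0, 0.0]
contact_force: [-1.4, 3.1, -5.5]
grip_width: 0.0237
```

Run:
```python
from h import *
print(w2j(manip.read_state()['eef_pos'])); togo(None,.1755)
c=snap('scene','s14');snap('wrist','w23')
b=cv2.resize(c['pixels'][170:260,210:310,::-1],None,fx=5,fy=5,interpolation=cv2.INTER_CUBIC)
cv2.imwrite('pics/b.png',b)
```

```text
[[  0.3 120.8  48.8]]
spin -0.003 (j6 -0.13) eef [0.5262 0.137  0.0488] yaw 0.1728 F [-1.4  3.1 -5.5] w 0.0237 t 48.95
```

View pics/b.png

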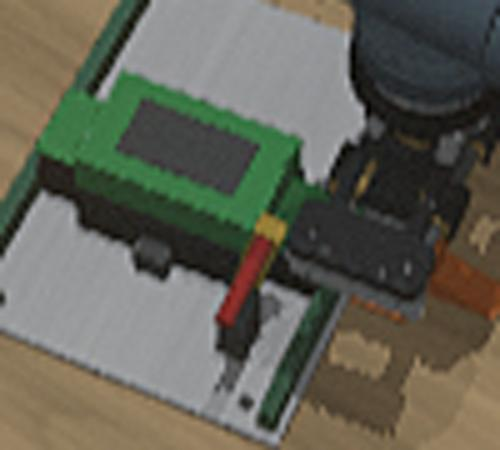

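View pics/w23.png

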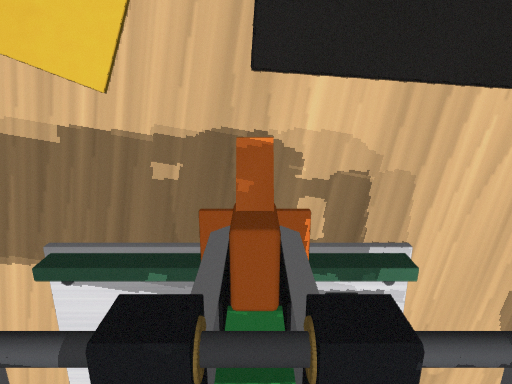

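Run:
```python
from h import *
c=load('w23')
for z in(.052,.055): print(tl(c,[(227,308),(285,308)],z),w2j(cast(c,[(255,308)],z)))
```

```text
[[-17.7  40.6  -3.1]
 [ 16.8  40.5  -3.2]] [[-0.8 80.3 52. ]]
[[-17.4  38.4  -6.1]
 [ 16.5  38.4  -6.2]] [[-0.8 82.5 55. ]]
```

Call:
play_rows([
  [[0,1.5,0],0],
  [[0,1.5,0],0],
  [[0,1,0],0],
  [[0,0,0],0],
])

```text
time: 49.55
eef_pos: [0.5279, 0.1327, 0.0495]
tcp_rot: [0.996, 0.087, 0.001, 0.001]
contact_force: [-0.0, 1.4, -2.2]
grip_width: 0.0238
```

Call:
play_rows([
  [[0,-4,0],0],
  [[0,-12,0],0],
  [[0,-20,0],0],
  [[0,-18,-20],0],
  [[0,0,-50],0],
  [[0,20,-30],0],
  [[0,50,0],0],
  [[0,60,0],0],
  [[0,60,0],0],
  [[0,60,0],0],
])

```text
time: 50.8
eef_pos: [0.5612, -0.0603, 0.1493]
tcp_rot: [0.996, 0.087, 0.0, 0.0]
contact_force: [0.3, 1.6, -0.5]
grip_width: 0.024
```

Call:
play_rows([
  [[0,50,0],0],
  [[0,40,0],0],
  [[0,2,40],0],
  [[0,0,40],0],
  [[0,0,20],0],
  [[0,0,0],0],
  [[0,0,0],0],
  [[0,0,0],0],
])

```text
time: 51.8
eef_pos: [0.578, -0.1507, 0.0509]
tcp_rot: [0.996, 0.086, 0.001, 0.001]
contact_force: [0.5, 0.3, -1.3]
grip_width: 0.024
```

Run:
```python
from h import *
print(w2j(manip.read_state()['eef_pos'])); togo(None,.1755)
c=snap('wrist','w24');a=cv2.resize(c['pixels'][0:150,170:350,::-1],None,fx=4,fy=4,interpolation=cv2.INTER_CUBIC);cv2.imwrite('pics/a.png',a)
c=snap('scene','s15')
b=cv2.resize(c['pixels'][170:260,210:310,::-1],None,fx=5,fy=5,interpolation=cv2.INTER_CUBIC)
cv2.imwrite('pics/b.png',b)
```

```text
[[   1.  -171.6   50.9]]
spin -0.002 (j6 -0.62) eef [ 0.578  -0.1507  0.0509] yaw 0.1732 F [ 0.5  0.3 -1.3] w 0.024 t 51.8
```

View pics/a.png

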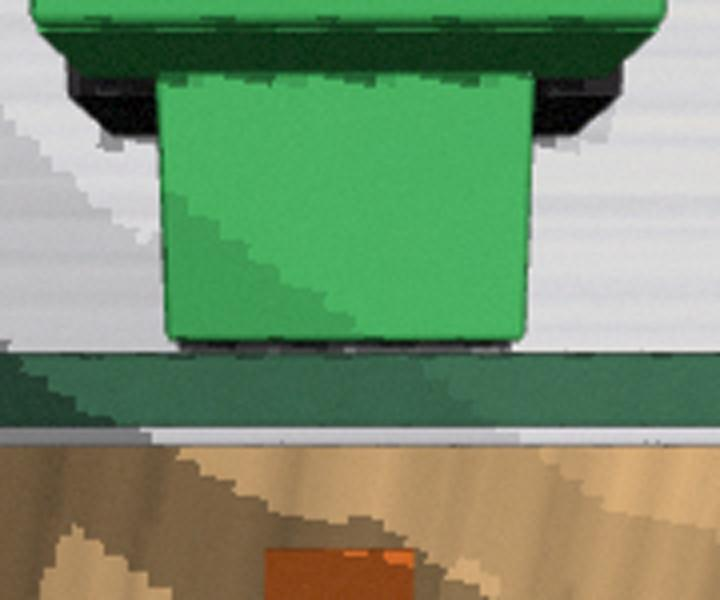

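View pics/b.png

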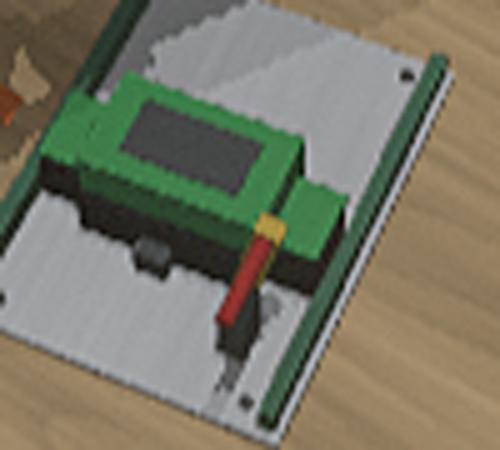

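Run:
```python
from h import *
earw('w24',85,range(25,82));earw('w24',25,range(25,82))
print(w2j(cast(load('w24'),[(254,85),(254,88.5)],.0545)));print(w2j(cast(load('w24'),[(254,88.5)],.039)))
togo(None,.1755)
```

```text
w24 85 211.26 300.51 0.18 0.08 [[  0.5 -85.4  52.2]]
w24 25 208.98 302.83 0.18 0.08 [[  0.6 -58.4  52.8]]
[[ -0.4 -85.4  54.5]
 [ -0.4 -87.   54.5]]
[[ -0.4 -87.1  39. ]]
spin -0.002 (j6 -0.62) eef [ 0.5775 -0.1507  0.0503] yaw 0.1731 F [-0.   0.6 -0.5] w 0.0239 t 51.9
```

Call:
play_rows([
  [[0,-8,0.8],0],
  [[0,-10,0],0],
  [[0,-4,0],0],
  [[0,0,0],0],
  [[0,0,0],0],
  [[0,0,0],0],
  [[0,0,0],0],
])

```text
time: 52.78
eef_pos: [0.5729, -0.1289, 0.0482]
tcp_rot: [0.996, 0.086, 0.0, 0.0]
contact_force: [-0.1, 0.7, -1.2]
grip_width: 0.0239
```

Call:
play_rows([
  [[0,0,-0.9],0],
  [[0,-3,0],0],
  [[0,-3,0],0],
  [[0,-3,0],0],
  [[0,-2,0],0],
  [[0,-2,0],0],
  [[0,0,0],0],
  [[0,0,0],0],
])

```text
time: 53.78
eef_pos: [0.5707, -0.1159, 0.0491]
tcp_rot: [0.996, 0.086, 0.0, 0.0]
contact_force: [-0.5, 0.3, -1.4]
grip_width: 0.0236
```

Call:
play_rows([
  [[0,-2,0],0],
  [[0,-2,0],0],
  [[0,-2,0],0],
  [[0,-2,0],0],
  [[0,-2,0],0],
  [[0,0,0],0],
])

```text
time: 54.52
eef_pos: [0.5688, -0.1063, 0.0488]
tcp_rot: [0.996, 0.086, -0.0, 0.0]
contact_force: [1.0, -2.9, -5.0]
grip_width: 0.0237
```

Run:
```python
from h import *
togo(None,.1755);print(w2j(manip.read_state()['eef_pos']))
c=snap('wrist','w25');cv2.imwrite('pics/a.png',cv2.resize(c['pixels'][0:240,150:360,::-1],None,fx=2.5,fy=2.5,interpolation=cv2.INTER_CUBIC))
g=c['pixels'][130:215,254].astype(int);r=[i+130 for i in range(84) if g[i,1]>g[i,0] and g[i+1,1]<=g[i+1,0]];print(r)
depth_r('w25',r[0]+.8,.056)
```

```text
spin -0.002 (j6 -0.55) eef [ 0.5688 -0.1063  0.0488] yaw 0.1731 F [ 1.  -2.9 -5. ] w 0.0237 t 54.525
[[  -0.3 -126.2   48.8]]
[172]
ear edge tool y -43.1 d= 15.299999999999997
```

View pics/a.png

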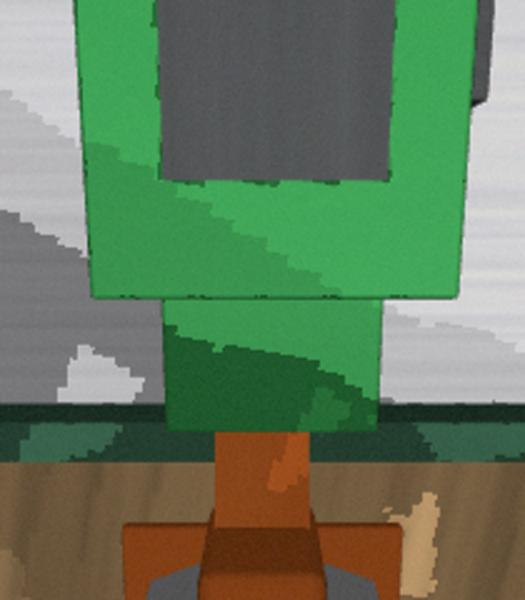

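Call:
play_rows([
  [[0,-2,0],0],
  [[0,-2,0],0],
  [[0,-2,0],0],
  [[0,-2,0],0],
  [[0,0,0],0],
])

```text
time: 55.2
eef_pos: [0.5683, -0.1001, 0.0496]
tcp_rot: [0.996, 0.087, 0.001, 0.002]
contact_force: [1.3, -9.1, -5.2]
grip_width: 0.024
```

Run:
```python
from h import *
togo(None,.1755);print(w2j(manip.read_state()['eef_pos']))
c=snap('wrist','w26');cv2.imwrite('pics/a.png',cv2.resize(c['pixels'][0:240,150:360,::-1],None,fx=2.5,fy=2.5,interpolation=cv2.INTER_CUBIC))
g=c['pixels'][130:215,254].astype(int);r=[i+130 for i in range(84) if g[i,1]>g[i,0] and g[i+1,1]<=g[i+1,0]];print(r)
depth_r('w26',r[0]+.8,.058)
c=snap('scene','s16')
b=cv2.resize(c['pixels'][170:260,210:310,::-1],None,fx=5,fy=5,interpolation=cv2.INTER_CUBIC)
cv2.imwrite('pics/b.png',b)
```

```text
spin -0.002 (j6 -0.54) eef [ 0.5683 -0.1001  0.0496] yaw 0.1735 F [ 1.3 -9.1 -5.2] w 0.024 t 55.2
[[   0.4 -120.    49.6]]
[181]
ear edge tool y -38.6 d= 19.799999999999997
```

View pics/b.png

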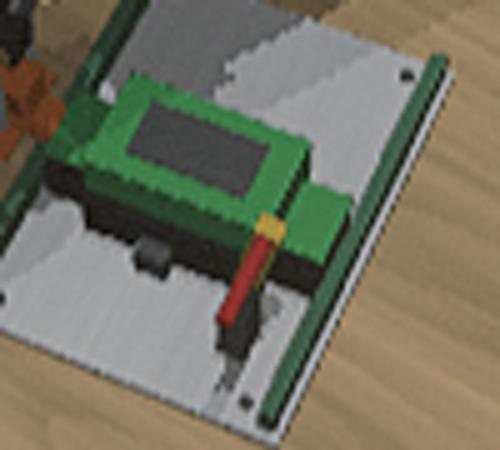

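Call:
play_rows([
  [[0,-2,0],0],
  [[0,-2,0],0],
  [[0,-2,0],0],
  [[0,0,0],0],
])

```text
time: 55.8
eef_pos: [0.5668, -0.0927, 0.0495]
tcp_rot: [0.996, 0.087, 0.0, 0.001]
contact_force: [-0.1, -5.7, -2.5]
grip_width: 0.0236
```

Run:
```python
from h import *
togo(None,.1755);print(w2j(manip.read_state()['eef_pos']))
c=snap('wrist','w27');cv2.imwrite('pics/a.png',cv2.resize(c['pixels'][0:240,150:360,::-1],None,fx=2.5,fy=2.5,interpolation=cv2.INTER_CUBIC))
g=c['pixels'][130:215,254].astype(int);r=[i+130 for i in range(84) if g[i,1]>g[i,0] and g[i+1,1]<=g[i+1,0]];print(r)
depth_r('w27',r[0]+.8,.058)
earw('w27',180,range(140,180));earw('w27',140,range(140,180))
```

```text
spin -0.002 (j6 -0.53) eef [ 0.5668 -0.0927  0.0495] yaw 0.1739 F [-0.1 -5.7 -2.5] w 0.0236 t 55.8
[[   0.2 -112.5   49.5]]
[195]
ear edge tool y -31.1 d= 27.299999999999997
w27 180 219.35 294.76 7.2 7.55 [[  0.4 -79.3  34.1]]
w27 140 202.72 314.12 7.2 7.55 [[  0.5 -47.1  92.4]]
```

View pics/a.png

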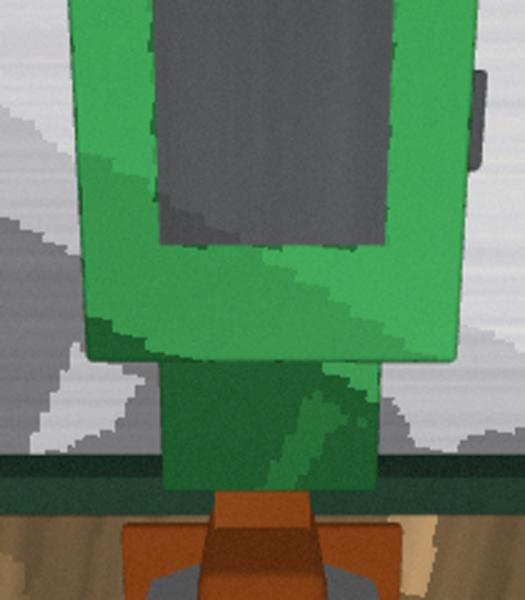

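Call:
play_rows([
  [[0,4,0],0],
  [[0,12,0],0],
  [[0,20,0],0],
  [[0,26,-20],0],
  [[0,0,-50],0],
  [[0,-20,-30],0],
  [[0,-50,0],0],
  [[0,-60,0],0],
  [[0,-60,0],0],
  [[0,-60,0],0],
])

```text
time: 57.1
eef_pos: [0.5343, 0.0938, 0.1495]
tcp_rot: [0.996, 0.086, 0.0, -0.0]
contact_force: [0.4, 0.4, -0.8]
grip_width: 0.0239
```

Call:
play_rows([
  [[0,-55,0],0],
  [[0,-22,0],0],
  [[0,0,40],0],
  [[0,0,40],0],
  [[0,0,19.5],0],
  [[0,0,0],0],
  [[0,0,0],0],
  [[0,0,0],0],
])

```text
time: 58.1
eef_pos: [0.5223, 0.1689, 0.0513]
tcp_rot: [0.996, 0.086, 0.002, -0.0]
contact_force: [-0.5, 0.1, -0.9]
grip_width: 0.0241
```

Run:
```python
from h import *
togo(j2w(0,150,49),.1755);print(w2j(manip.read_state()['eef_pos']))
c=snap('scene','s17')
b=cv2.resize(c['pixels'][170:260,210:310,::-1],None,fx=5,fy=5,interpolation=cv2.INTER_CUBIC)
cv2.imwrite('pics/b.png',b)
```

```text
shift [-2.   2.9  2.3] spin -0.003 (j6 -0.07) eef [0.5223 0.1689 0.0513] yaw 0.1729 F [-0.5  0.1 -0.9] w 0.0241 t 58.1
[[  2.  152.9  51.3]]
```

View pics/b.png

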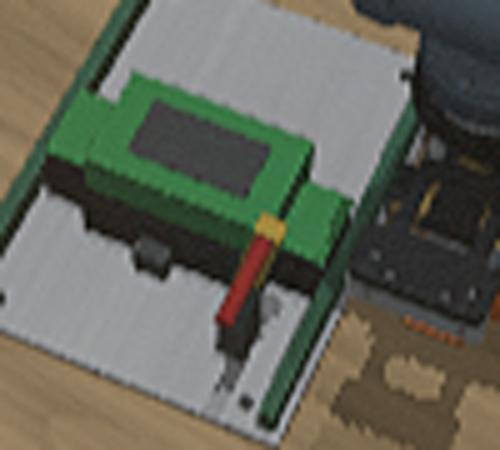

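Call:
play_rows([
  [[-1,3,0],0],
  [[0,0,0],0],
  [[0,0,0],0],
  [[0,0,0],0],
  [[0,0,0],0],
])

```text
time: 58.78
eef_pos: [0.5204, 0.1657, 0.0495]
tcp_rot: [0.996, 0.086, -0.0, 0.0]
contact_force: [-0.6, 0.7, -1.4]
grip_width: 0.0243
```

Call:
play_rows([
  [[0,4,0.5],0],
  [[0,5,0],0],
  [[0,4,0],0],
  [[0,3,0],0],
  [[0,2,0],0],
  [[0,2,0],0],
  [[0,0,0],0],
])

```text
time: 59.65
eef_pos: [0.5239, 0.1459, 0.0491]
tcp_rot: [0.996, 0.086, -0.0, -0.0]
contact_force: [0.0, -0.3, -1.1]
grip_width: 0.0238
```

Call:
play_rows([
  [[0,2,0],0],
  [[0,2,0],0],
  [[0,2,0],0],
  [[0,2,0],0],
  [[0,2,0],0],
  [[0,0,0],0],
])

```text
time: 60.4
eef_pos: [0.5254, 0.136, 0.0489]
tcp_rot: [0.996, 0.086, -0.0, 0.0]
contact_force: [-0.1, 0.6, -2.2]
grip_width: 0.0238
```

Run:
```python
from h import *
togo(None,.1755);print(w2j(manip.read_state()['eef_pos']))
c=snap('wrist','w28')
c=snap('scene','s18')
b=cv2.resize(c['pixels'][170:260,210:310,::-1],None,fx=5,fy=5,interpolation=cv2.INTER_CUBIC)
cv2.imwrite('pics/b.png',b)
```

```text
spin -0.003 (j6 -0.13) eef [0.5254 0.136  0.0489] yaw 0.1729 F [-0.1  0.6 -2.2] w 0.0238 t 60.4
[[ -0.6 119.9  48.9]]
```

View pics/w28.png

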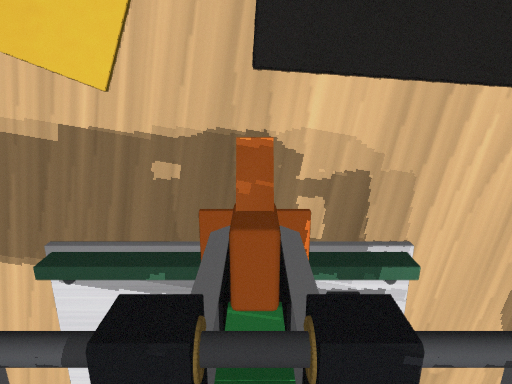

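Call:
play_rows([
  [[0,2,0],0],
  [[0,2,0],0],
  [[0,2,0],0],
  [[0,2,0],0],
  [[0,0,0],0],
])

```text
time: 61.12
eef_pos: [0.5271, 0.128, 0.0491]
tcp_rot: [0.996, 0.086, 0.0, 0.0]
contact_force: [0.3, 0.2, -2.0]
grip_width: 0.0239
```

Run:
```python
from h import *
togo(None,.1755);print(w2j(manip.read_state()['eef_pos']))
c=snap('wrist','w29')
c=snap('scene','s18')
b=cv2.resize(c['pixels'][170:260,210:310,::-1],None,fx=5,fy=5,interpolation=cv2.INTER_CUBIC)
cv2.imwrite('pics/b.png',b)
```

```text
spin -0.003 (j6 -0.14) eef [0.5271 0.128  0.0491] yaw 0.1729 F [ 0.3  0.2 -2. ] w 0.0239 t 61.125
[[ -0.4 111.7  49.1]]
```

View pics/w29.png

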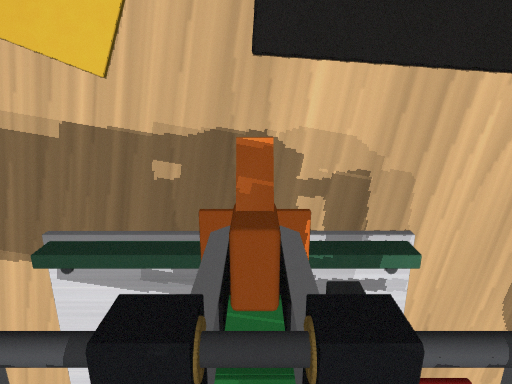

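View pics/b.png

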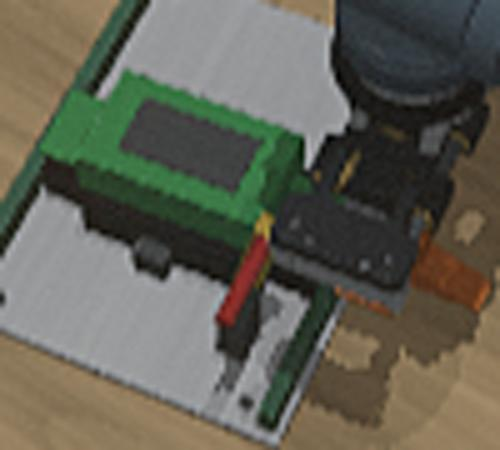

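Run:
```python
from h import *
f=lambda n:cv2.resize(load(n)['pixels'][270:384,195:315,::-1],None,fx=3.3,fy=3.3,interpolation=cv2.INTER_CUBIC)
cv2.imwrite('pics/a.png',np.hstack([f('w28'),f('w29')]))
```

```text
(no output)
```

View pics/a.png

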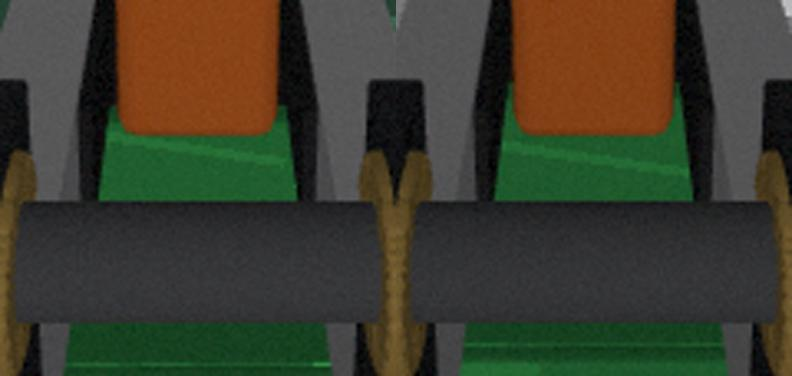

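Run:
```python
from h import *
c=load('w29')
for z in(.054,.056,.058,.060): print(z,tl(c,[(255,295.8)],z)[0],w2j(cast(c,[(255,295.8)],z)))
c=load('w28')
for z in(.054,.056,.058): print(z,w2j(cast(c,[(255,302.4)],z)))
```

```text
0.054 [-1.  31.2 -4.9] [[-1.5 80.7 54. ]]
0.056 [-1.  29.8 -6.9] [[-1.5 82.  56. ]]
0.058 [-1.  28.5 -8.9] [[-1.5 83.3 58. ]]
0.06 [ -1.   27.2 -10.9] [[-1.5 84.7 60. ]]
0.054 [[-1.7 84.6 54. ]]
0.056 [[-1.7 86.  56. ]]
0.058 [[-1.7 87.4 58. ]]
```

Call:
play_rows([
  [[0,-4,0],0],
  [[0,-12,0],0],
  [[0,-20,0],0],
  [[0,-24,-20],0],
  [[0,0,-50],0],
  [[0,20,-30],0],
  [[0,50,0],0],
  [[0,60,0],0],
  [[0,60,0],0],
  [[0,60,0],0],
])

```text
time: 62.48
eef_pos: [0.56, -0.0593, 0.1493]
tcp_rot: [0.996, 0.087, 0.0, -0.0]
contact_force: [0.1, 0.3, -0.7]
grip_width: 0.0241
```

Call:
play_rows([
  [[0,50,0],0],
  [[0,26,0],0],
  [[0,0,40],0],
  [[0,0,40],0],
  [[0,0,20],0],
  [[0,0,0],0],
  [[0,0,0],0],
  [[0,0,0],0],
  [[0,0,0],0],
])

```text
time: 63.6
eef_pos: [0.5734, -0.134, 0.0502]
tcp_rot: [0.996, 0.086, 0.001, 0.0]
contact_force: [-0.1, 0.6, -1.4]
grip_width: 0.024
```

Run:
```python
from h import *
print(w2j(manip.read_state()['eef_pos'])); togo(None,.1755)
c=snap('wrist','w30');a=cv2.resize(c['pixels'][0:150,170:350,::-1],None,fx=4,fy=4,interpolation=cv2.INTER_CUBIC);cv2.imwrite('pics/a.png',a)
c=snap('scene','s19')
b=cv2.resize(c['pixels'][170:260,210:310,::-1],None,fx=5,fy=5,interpolation=cv2.INTER_CUBIC)
cv2.imwrite('pics/b.png',b)
```

```text
[[  -0.5 -154.3   50.2]]
spin -0.002 (j6 -0.60) eef [ 0.5734 -0.134   0.0502] yaw 0.1730 F [-0.1  0.6 -1.4] w 0.024 t 63.6
```

View pics/a.png

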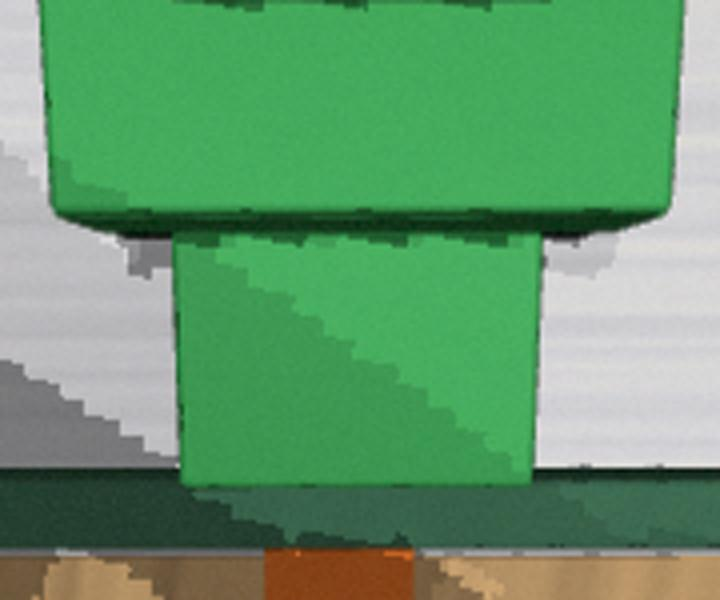

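View pics/b.png

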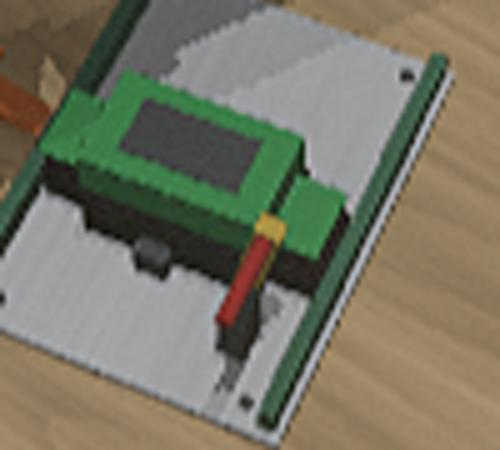

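Run:
```python
from h import *
earw('w30',120,range(63,117));earw('w30',63,range(63,117))
```

```text
w30 120 214.83 302.69 0.21 0.08 [[  0.4 -84.9  53.8]]
w30 63 212.86 304.88 0.21 0.08 [[  0.4 -58.   53.9]]
```

Call:
play_rows([
  [[0,0,0],0],
  [[0,-4,0],0],
  [[0,-4,0],0],
  [[0,-4,0],0],
  [[0,-3,0],0],
  [[0,-3,0],0],
  [[0,-2,0],0],
  [[0,-2,0],0],
  [[0,0,0],0],
])

```text
time: 64.82
eef_pos: [0.5689, -0.112, 0.0491]
tcp_rot: [0.996, 0.086, -0.0, -0.0]
contact_force: [0.1, 0.4, -1.4]
grip_width: 0.0238
```

Call:
play_rows([
  [[0,-2,0],0],
  [[0,-2,0],0],
  [[0,-2,0],0],
  [[0,-2,0],0],
  [[0,-2,0],0],
  [[0,-2,0],0],
  [[0,-2,0],0],
  [[0,0,0],0],
])

```text
time: 65.82
eef_pos: [0.5665, -0.0981, 0.049]
tcp_rot: [0.996, 0.086, -0.0, -0.0]
contact_force: [0.8, -0.4, -2.2]
grip_width: 0.0237
```

Run:
```python
from h import *
togo(None,.1755);print(w2j(manip.read_state()['eef_pos']))
c=snap('wrist','w31');cv2.imwrite('pics/a.png',cv2.resize(c['pixels'][0:240,150:360,::-1],None,fx=2.5,fy=2.5,interpolation=cv2.INTER_CUBIC))
g=c['pixels'][130:215,254].astype(int);r=[i+130 for i in range(84) if g[i,1]>g[i,0] and g[i+1,1]<=g[i+1,0]];print(r)
depth_r('w31',r[0]+.8,.058)
```

```text
spin -0.002 (j6 -0.54) eef [ 0.5665 -0.0981  0.049 ] yaw 0.1731 F [ 0.8 -0.4 -2.2] w 0.0237 t 65.825
[[  -1.1 -117.7   49. ]]
[187]
ear edge tool y -35.6 d= 22.799999999999997
```

View pics/a.png

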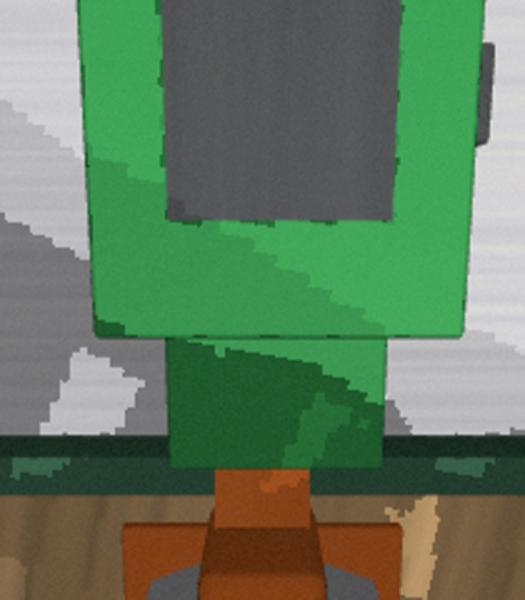

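Call:
play_rows([
  [[0,-2,0],0],
  [[0,-2,0],0],
  [[0,-2,0],0],
  [[0,-1,0],0],
  [[0,0,0],0],
])

```text
time: 66.5
eef_pos: [0.5657, -0.0928, 0.0494]
tcp_rot: [0.996, 0.087, 0.0, 0.002]
contact_force: [-0.7, -6.6, -3.0]
grip_width: 0.0238
```

Call:
play_rows([
  [[0,4,0],0],
  [[0,12,0],0],
  [[0,20,0],0],
  [[0,0,0],0],
  [[0,0,0],0],
])

```text
time: 67.12
eef_pos: [0.5715, -0.127, 0.049]
tcp_rot: [0.996, 0.086, -0.0, -0.0]
contact_force: [-0.0, 0.4, -0.9]
grip_width: 0.0239
```

Run:
```python
from h import *
togo(None,.1755);print(w2j(manip.read_state()['eef_pos']))
c=snap('wrist','w32');cv2.imwrite('pics/a.png',cv2.resize(c['pixels'][0:150,170:350,::-1],None,fx=4,fy=4,interpolation=cv2.INTER_CUBIC))
```

```text
spin -0.003 (j6 -0.58) eef [ 0.5715 -0.127   0.049 ] yaw 0.1724 F [-0.   0.4 -0.9] w 0.0239 t 67.125
[[  -1.2 -147.1   49. ]]
```

View pics/a.png

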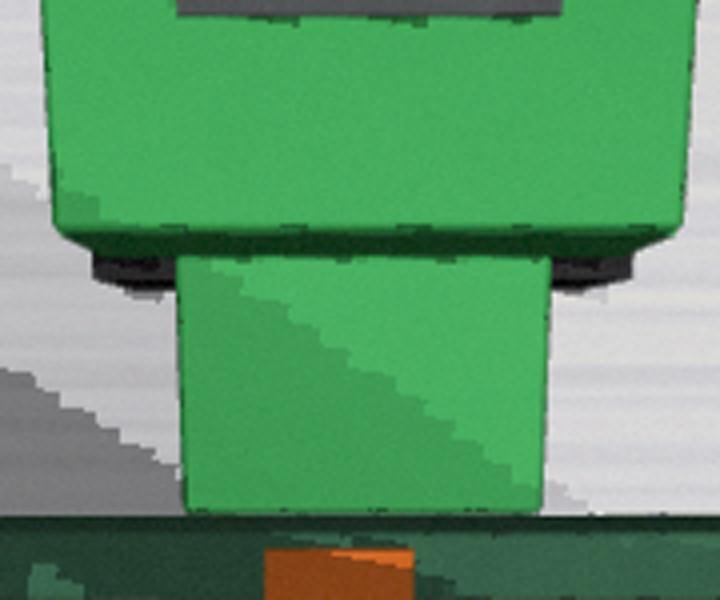

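Run:
```python
from h import *
earw('w32',127,range(70,124));earw('w32',70,range(70,124))
togo(j2w(-100,-166,14),.1755)
w=load('w30');t=load('top0')
# board pose
hsv=cv2.cvtColor(t['pixels'],cv2.COLOR_RGB2HSV);m=cv2.inRange(hsv,np.array((20,150,100)),np.array((35,255,255)));n,l,s,cc=cv2.connectedComponentsWithStats(m)
i=1+np.argmax(s[1:,4]);r=cv2.minAreaRect(np.argwhere(l==i)[:,::-1].astype(np.float32));b=cast(t,cv2.boxPoints(r),.005);print(b,b.mean(0))
```

```text
w32 127 215.54 304.95 0.19 0.11 [[  0.4 -80.7  56.7]]
w32 70 213.81 306.97 0.19 0.11 [[  0.5 -54.1  55.9]]
shift [-98.7  19.5  34.9] spin -0.003 (j6 -0.58) eef [ 0.5714 -0.1267  0.0489] yaw 0.1728 F [ 0.7  0.5 -0.1] w 0.0237 t 67.175
[[0.36528682 0.38659294 0.005     ]
 [0.4553677  0.37179244 0.005     ]
 [0.42126089 0.20219083 0.005     ]
 [0.33166821 0.21840149 0.005     ]] [0.39339591 0.29474443 0.005     ]
```

Call:
play_rows([
  [[0,15,-30],0],
  [[0,0,-50],0],
  [[0,0,-20],0],
  [[0,-50,0],0],
  [[-20,-50,0],0],
  [[-20,-50,0],0],
  [[-20,-50,0],0],
  [[-20,-50,0],0],
  [[-20,-50,0],0],
  [[0,-40,0],0],
])

```text
time: 68.42
eef_pos: [0.4146, 0.1777, 0.1479]
tcp_rot: [0.996, 0.087, -0.001, -0.0]
contact_force: [1.1, -0.0, -0.8]
grip_width: 0.0238
```

Run:
```python
from h import *
togo([.3934,.2947,.15],-.197)
```

```text
shift [  -0.6 -118.9   -2. ] spin 0.371 (j6 -0.02) eef [0.4146 0.1777 0.1479] yaw 0.1743 F [ 1.1 -0.  -0.8] w 0.0238 t 68.425
```

Call:
play_rows([
  [[0,-10,0],0.1],
  [[0,0,0],0.135],
  [[0,0,0],0.136],
  [[0,0,0],0],
  [[0,0,0],0],
])

```text
time: 69.05
eef_pos: [0.4149, 0.1859, 0.1485]
tcp_rot: [0.995, -0.098, -0.0, 0.0]
contact_force: [0.2, -0.4, -1.0]
grip_width: 0.0239
```

Run:
```python
from h import *
togo([.3934,.2947,.15],-.197)
snap('wrist','w33');togo([.3934,.2947,.15],-.197)
```

```text
shift [ -42.3 -102.5   -1.5] spin 0.001 (j6 0.37) eef [0.4149 0.1859 0.1485] yaw -0.1959 F [ 0.2 -0.4 -1. ] w 0.0239 t 69.05
shift [ -42.5 -102.5   -1.3] spin 0.001 (j6 0.37) eef [0.415  0.1859 0.1487] yaw -0.1964 F [ 0.1  0.5 -1.3] w 0.0237 t 69.1
```

View pics/w33.png

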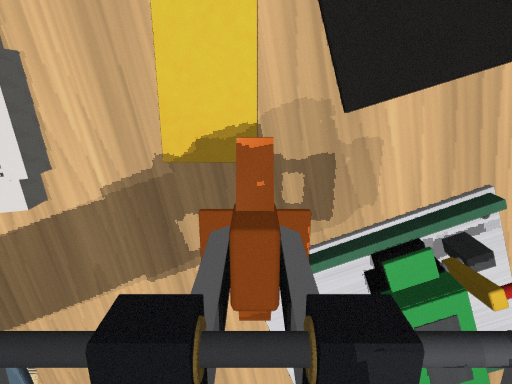

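Run:
```python
from h import *
c=load('w33');print(tl(c,[(151,2),(163,161),(257.5,2),(256.5,161)],.005))
```

```text
[[ -89.1 -152.5  143.7]
 [ -89.3  -16.5  143.7]
 [   0.3 -152.5  143.6]
 [  -0.2  -16.6  143.7]]
```

Call:
play_rows([
  [[-14,-34,10],0],
  [[-15,-34,30],0],
  [[-14.7,-33.6,30],0],
  [[0,0,40],0],
  [[0,0,18],0],
  [[0,0,0],0],
  [[0,0,0],0],
  [[0,0,0],0],
])

```text
time: 70.1
eef_pos: [0.3936, 0.2945, 0.0223]
tcp_rot: [0.995, -0.099, 0.001, -0.001]
contact_force: [-0.5, 0.3, -1.3]
grip_width: 0.024
```

Call:
play_rows([
  [[0,0,2],0],
  [[0,0,2],0],
  [[0,0,1],0],
  [[0,0,0],0],
])

```text
time: 70.6
eef_pos: [0.3924, 0.294, 0.0159]
tcp_rot: [0.995, -0.099, -0.0, 0.0]
contact_force: [0.3, 0.4, -1.8]
grip_width: 0.024
```

Call:
play_rows([
  [[0,0,1],0],
  [[0,0,0.5],0],
  [[0,0,0],0],
])

```text
time: 70.97
eef_pos: [0.3925, 0.2941, 0.0145]
tcp_rot: [0.995, -0.099, -0.0, 0.0]
contact_force: [-0.6, -0.2, -1.5]
grip_width: 0.0237
```

Call:
play_rows([
  [[0,0,0],0],
  [[0,0,0],0],
  [[0,0,-5],0],
  [[0,0,-40],0],
  [[0,0,-60],0],
  [[0,0,-50],0],
  [[0,0,-30],0],
  [[0,0,0],0],
], jaw=0)

```text
time: 71.97
eef_pos: [0.3941, 0.2948, 0.2026]
tcp_rot: [0.995, -0.099, 0.003, -0.002]
contact_force: [-0.6, -0.2, -0.2]
grip_width: 0.0468
```

Run:
```python
from h import *
snap('wrist','w34');
togo(j2w(0,0,62),.1755)
```

```text
shift [205.2 240.7 138.3] spin -0.374 (j6 0.61) eef [0.3929 0.2943 0.2002] yaw -0.1980 F [ 0.7  0.  -0.9] w 0.0467 t 72.025
```

View pics/w34.png

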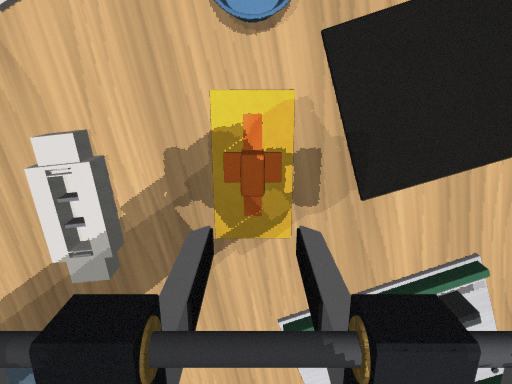

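Call:
play_rows([
  [[20,24,0],0],
  [[36,42,0],0],
  [[36,42,0],0],
  [[36,42,0],0],
  [[36,42,0],0],
  [[30,36,0],-0.1],
  [[12,12,0],-0.14],
  [[0,0,0],-0.134],
  [[0,0,0],0],
  [[0,0,0],0],
], jaw=-1)

```text
time: 73.28
eef_pos: [0.5479, 0.0196, 0.1982]
tcp_rot: [0.996, 0.087, -0.001, -0.0]
contact_force: [0.7, 0.5, -0.2]
grip_width: 0.094
```

Run:
```python
from h import *
snap('wrist','w35');
togo(j2w(0,2,51),.1755)
```

```text
shift [ -1.1  -0.5 147.6] spin -0.001 (j6 -0.35) eef [0.5481 0.0197 0.1986] yaw 0.1749 F [-0.1  0.5 -0.4] w 0.0938 t 73.325
```

View pics/w35.png

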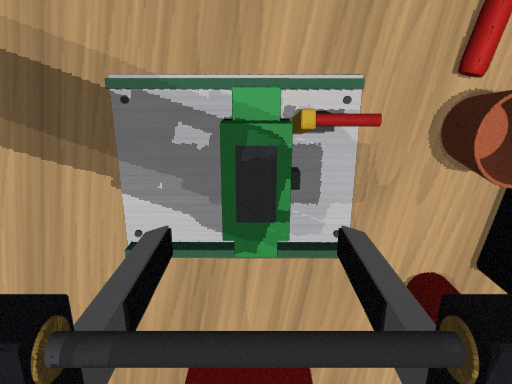

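Run:
```python
from h import *
c=load('w35')
g=tl(c,[(221,121),(292,122),(221,239),(291,239),(235,257),(277,257)],.085);print(g,w2j(cast(c,[(221,121),(292,122),(221,239),(291,239)],.085)))
```

```text
[[-29.6 -57.7 113.7]
 [ 29.7 -56.9 113.6]
 [-32.6  49.8 113.6]
 [ 32.1  49.7 113.5]
 [-19.9  68.2 113.6]
 [ 19.5  68.2 113.6]] [[-28.4  59.2  85. ]
 [ 30.9  58.3  85. ]
 [-31.4 -48.3  85. ]
 [ 33.2 -48.2  85. ]]
```

Run:
```python
from h import *
c=load('w35');cv2.imwrite('pics/a.png',cv2.resize(c['pixels'][70:270,200:315,::-1],None,fx=3,fy=3,interpolation=cv2.INTER_CUBIC))
c=snap('scene','s20')
b=cv2.resize(c['pixels'][150:260,190:310,::-1],None,fx=5,fy=5,interpolation=cv2.INTER_CUBIC)
cv2.imwrite('pics/b.png',b)
```

```text
(no output)
```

View pics/a.png

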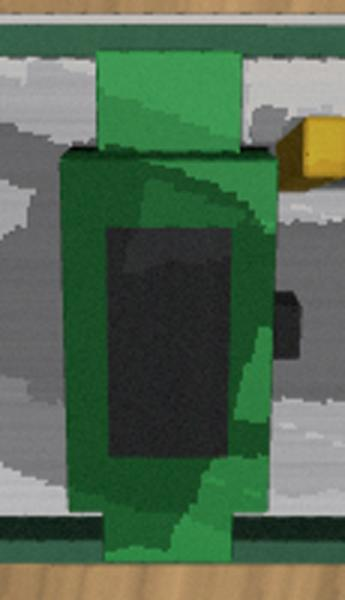

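View pics/b.png

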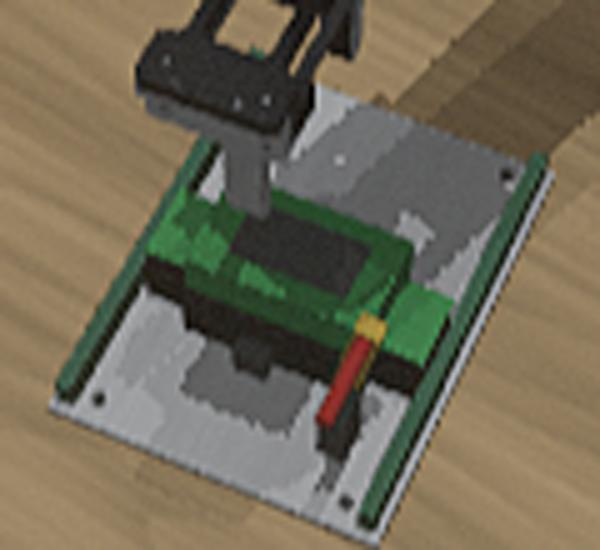

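Call:
play_rows([
  [[0,-3,30],0],
  [[0,0,50],0],
  [[0,0,40],0],
  [[0,0,20],0],
  [[0,0,7],0],
  [[0,0,0],0],
  [[0,0,0],0],
])

```text
time: 74.25
eef_pos: [0.5491, 0.0222, 0.0539]
tcp_rot: [0.996, 0.088, 0.001, 0.0]
contact_force: [-0.4, -1.0, -0.5]
grip_width: 0.0941
```

Call:
play_rows([
  [[0,0,0],0],
  [[0,0,0],0],
  [[0,0,0],0],
  [[0,0,0],0],
  [[0,0,0],0],
], jaw=1)

```text
time: 74.88
eef_pos: [0.5482, 0.0222, 0.0527]
tcp_rot: [0.996, 0.088, 0.0, 0.0]
contact_force: [-0.6, 0.4, 1.2]
grip_width: 0.062
```

Call:
play_rows([
  [[0,0,-3],0],
  [[0,0,-3],0],
  [[0,0,-3],0],
  [[0,0,0],0],
])

```text
time: 75.38
eef_pos: [0.5483, 0.0223, 0.0618]
tcp_rot: [0.996, 0.088, 0.0, 0.0]
contact_force: [0.1, -0.3, -2.2]
grip_width: 0.0618
```

Run:
```python
from h import *
c=snap('scene','s21')
b=cv2.resize(c['pixels'][150:260,190:310,::-1],None,fx=5,fy=5,interpolation=cv2.INTER_CUBIC)
cv2.imwrite('pics/b.png',b)
```

```text
(no output)
```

View pics/b.png

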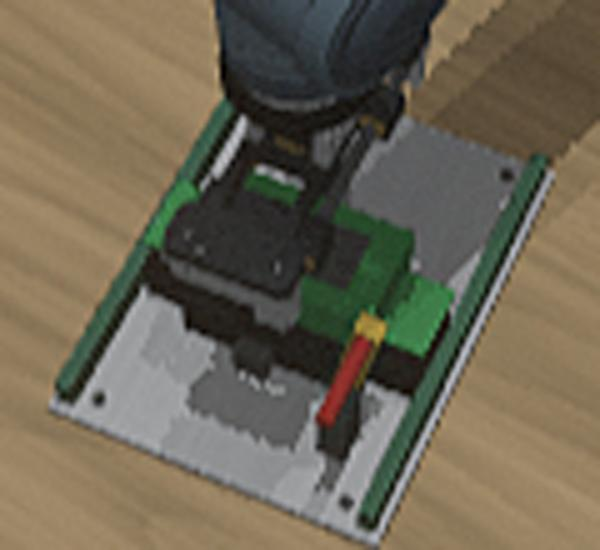

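Call:
play_rows([
  [[0,0,-8],0],
  [[0,0,-15],0],
  [[0,0,-30],0],
  [[0,0,-40],0],
  [[0,0,-30],0],
  [[0,0,0],0],
  [[0,0,0],0],
])

```text
time: 76.3
eef_pos: [0.5474, 0.0224, 0.1836]
tcp_rot: [0.996, 0.088, -0.001, -0.0]
contact_force: [-1.4, -0.1, -3.1]
grip_width: 0.0616
```

Run:
```python
from h import *
c=snap('wrist','w36');snap('scene','s22')
t=load('top0');hsv=cv2.cvtColor(t['pixels'],cv2.COLOR_RGB2HSV);m=(t['pixels'].max(2)<50).astype(np.uint8);n,l,s,cc=cv2.connectedComponentsWithStats(m)
for i in range(1,n):
    if abs(cc[i]-[166,175]).max()<5 and s[i,4]>500:
        r=cv2.minAreaRect(np.argwhere(l==i)[:,::-1].astype(np.float32));b=cast(t,cv2.boxPoints(r),.006);print(b,b.mean(0))
w=load('w34');p=cast(w,[(322,32),(362,199)],.006);d=p[1]-p[0];print(p,np.linalg.norm(d),np.arctan2(d[1],d[0]))
w=load('s3');s=w['pixels'];cv2.imwrite('pics/b.png',cv2.resize(s[230:345,280:400,::-1],None,fx=4,fy=4))
togo([.592,.335,.17],.1)
```

```text
[[0.67711191 0.44144448 0.006     ]
 [0.69493553 0.25128965 0.006     ]
 [0.50830994 0.23053689 0.006     ]
 [0.4912846  0.41752585 0.006     ]] [0.5929105  0.33519921 0.006     ]
[[0.48655847 0.4165736  0.006     ]
 [0.50664419 0.23302788 0.006     ]] 0.18464145542713814 -1.461798318751185
shift [  99.1 -299.8   12.7] spin 0.076 (j6 -0.34) eef [0.5469 0.0224 0.1826] yaw 0.1760 F [-0.7  0.2 -2.5] w 0.062 t 76.4
```

View pics/w36.png

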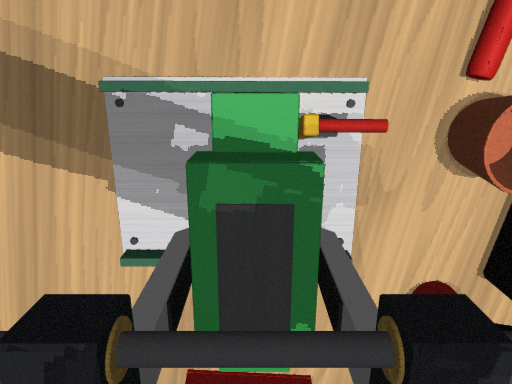

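View pics/s22.png

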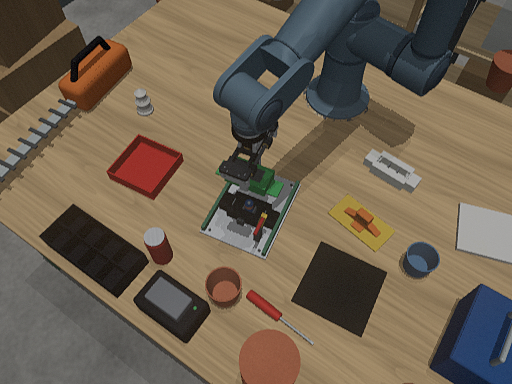

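Call:
play_rows([
  [[8,-25,0],0],
  [[15,-45,0],0],
  [[15,-45,0],0],
  [[15,-45,0],0],
  [[15,-45,0],0],
  [[15,-45,0],0],
  [[12,-35,0],0],
  [[4,-15,0],0.067],
  [[0,0,0],0],
  [[0,0,0],0],
])

```text
time: 77.65
eef_pos: [0.5926, 0.3341, 0.1834]
tcp_rot: [0.999, 0.055, -0.001, 0.0]
contact_force: [-0.1, 0.2, -2.8]
grip_width: 0.0618
```

Run:
```python
from h import *
c=snap('wrist','w37')
togo([.592,.335,.014],.109)
```

```text
shift [ -0.5  -1.2 169.8] spin -0.000 (j6 0.24) eef [0.5928 0.334  0.1838] yaw 0.1089 F [ 0.4  0.1 -2.2] w 0.0622 t 77.7
```

View pics/w37.png

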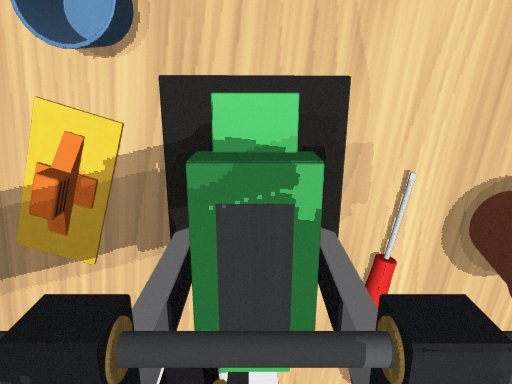

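Run:
```python
from h import *
c=load('w37');print(tl(c,[(160,76),(350,76)],.006)); 
for dz in(.03,.033): print(tl(c,[(211,94),(299,94)],.1838+.006), tl(c,[(188,162),(323,162)],.1838+.032))
```

```text
[[-94.7 -95.  177.8]
 [ 91.8 -95.1 177.6]]
[[-22.7 -82.1  -6. ]
 [ 19.8 -82.1  -6.1]] [[-30.5 -54.2 -32. ]
 [ 28.  -54.3 -32.1]]
[[-22.7 -82.1  -6. ]
 [ 19.8 -82.1  -6.1]] [[-30.5 -54.2 -32. ]
 [ 28.  -54.3 -32.1]]
```

Call:
play_rows([
  [[0,-1,20],0],
  [[0,0,40],0],
  [[0,0,40],0],
  [[0,0,35],0],
  [[0,0,20],0],
  [[0,0,8],0],
  [[0,0,0],0],
  [[0,0,0],0],
  [[0,0,0],0],
])

```text
time: 78.82
eef_pos: [0.5939, 0.3363, 0.023]
tcp_rot: [0.999, 0.055, 0.001, -0.0]
contact_force: [-0.1, -0.0, -2.5]
grip_width: 0.0617
```

Call:
play_rows([
  [[0,0,2],0],
  [[0,0,1],0],
  [[0,0,0],0],
])

```text
time: 79.2
eef_pos: [0.5927, 0.3359, 0.0183]
tcp_rot: [0.999, 0.055, -0.0, 0.0]
contact_force: [-1.1, -0.2, -2.5]
grip_width: 0.0619
```

Call:
play_rows([
  [[0,0,1.5],0],
  [[0,0,1],0],
  [[0,0,0],0],
])

```text
time: 79.58
eef_pos: [0.593, 0.336, 0.0162]
tcp_rot: [0.999, 0.054, 0.0, 0.0]
contact_force: [-0.4, -0.2, -0.6]
grip_width: 0.062
```

Call:
play_rows([
  [[0,0,1],0],
  [[0,0,0],0],
])

```text
time: 79.82
eef_pos: [0.5931, 0.3359, 0.0161]
tcp_rot: [0.999, 0.055, -0.0, 0.0]
contact_force: [-3.1, -1.8, 5.6]
grip_width: 0.062
```

Contact. Release and go up.

Call:
play_rows([
  [[0,0,0],0],
  [[0,0,0],0],
  [[0,0,0],0],
  [[0,0,-30],0],
  [[0,0,-50],0],
  [[0,0,-60],0],
  [[0,0,-60],0],
  [[0,0,0],0],
], jaw=-1)

```text
time: 80.82
eef_pos: [0.5962, 0.3373, 0.2226]
tcp_rot: [0.998, 0.054, 0.006, -0.002]
contact_force: [0.6, 0.1, -0.7]
grip_width: 0.0943
```

Run:
```python
from h import *
c=snap('scene','s23')
cv2.imwrite('pics/b.png',cv2.resize(c['pixels'][150:350,190:400,::-1],None,fx=3,fy=3))
togo(j2w(0,60,200),.1755)
```

```text
shift [-85.9 251.6  17.5] spin -0.066 (j6 0.24) eef [0.5944 0.3365 0.2184] yaw 0.1090 F [-0.6  0.1  0.2] w 0.0937 t 80.875
```

View pics/b.png

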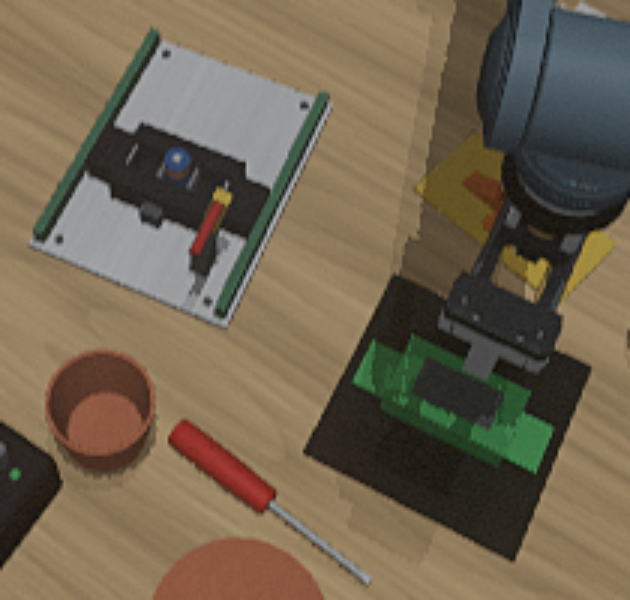

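Call:
play_rows([
  [[-10,30,5],0],
  [[-15,50,5],0],
  [[-15,50,0],0],
  [[-15,50,0],0],
  [[-15,50,0],0],
  [[-11,45,0],0],
  [[-8,32,0],-0.066],
  [[0,0,0],0],
  [[0,0,0],0],
], jaw=0.1)

```text
time: 82.0
eef_pos: [0.5372, 0.0217, 0.2036]
tcp_rot: [0.996, 0.087, -0.001, -0.0]
contact_force: [-0.6, 0.4, 0.3]
grip_width: 0.0423
```

Run:
```python
from h import *
c=snap('wrist','w38')
togo(j2w(0,0,200),.1755)
```

```text
shift [8.7 5.7 3.9] spin -0.000 (j6 -0.35) eef [0.5374 0.022  0.2039] yaw 0.1754 F [-0.   0.6 -0.9] w 0.0421 t 82.05
```

View pics/w38.png

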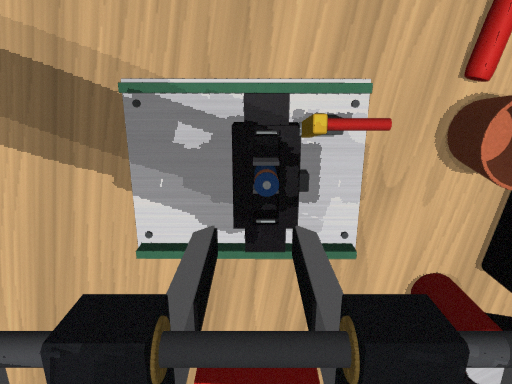

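Run:
```python
from h import *
c=load('w38');a=c['pixels'][80:260,215:320,::-1];cv2.imwrite('pics/a.png',cv2.resize(np.clip(a.astype(float)*2,0,255).astype(np.uint8),None,fx=3.3,fy=3.3,interpolation=cv2.INTER_CUBIC))
print(w2j(cast(c,[(267,185)],.066)),tl(c,[(267,185)],.066))
```

```text
[[ 1.3  0.7 66. ]] [[ 10.3   5.1 137.9]]
```

View pics/a.png

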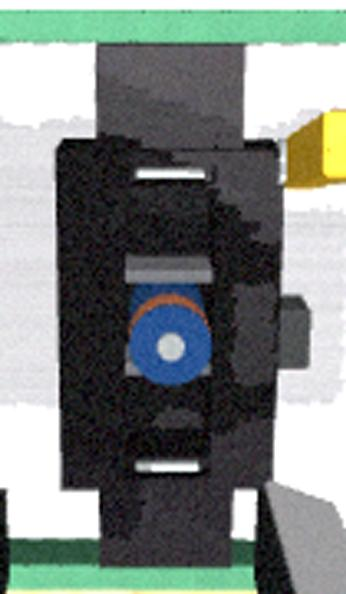

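Call:
play_rows([
  [[10,5,30],0],
  [[0,0,50],0],
  [[0,0,45],0],
  [[0,0,20],0],
  [[0,0,7],0],
  [[0,0,0],0],
  [[0,0,0],0],
  [[0,0,0],0],
])

```text
time: 83.05
eef_pos: [0.5494, 0.0179, 0.0542]
tcp_rot: [0.996, 0.087, 0.001, 0.0]
contact_force: [-0.6, 0.6, 0.1]
grip_width: 0.0421
```

Run:
```python
from h import *
c=snap('wrist','w39')
togo(j2w(1.3,.7,47),.1755)
```

```text
shift [-0.9 -1.3  7. ] spin -0.000 (j6 -0.35) eef [0.5492 0.0178 0.054 ] yaw 0.1750 F [-0.1  0.7 -1. ] w 0.0421 t 83.1
```

View pics/w39.png

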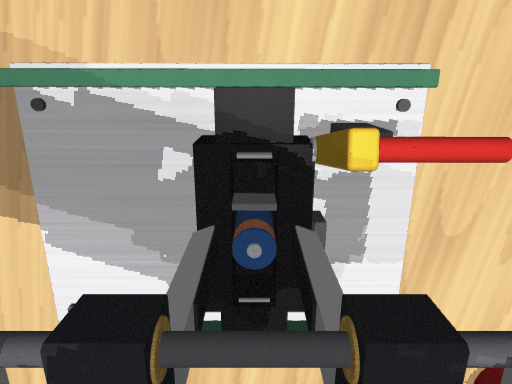

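Run:
```python
from h import *
print(tl(load('w39'),[(254,250)],.066))
```

```text
[[ -1.4  -1.7 -12. ]]
```

Call:
play_rows([
  [[-0.5,-1.5,4],0],
  [[0,0,2],0],
  [[0,0,0],0],
  [[0,0,0],0],
])

```text
time: 83.6
eef_pos: [0.5478, 0.0193, 0.047]
tcp_rot: [0.996, 0.087, -0.0, -0.0]
contact_force: [0.9, -0.4, 0.2]
grip_width: 0.0423
```

Call:
play_rows([
  [[0,0,0],0],
  [[0,0,0],0],
  [[0,0,0],0],
  [[0,0,0],0],
  [[0,0,-5],0],
  [[0,0,-15],0],
  [[0,0,-30],0],
  [[0,0,0],0],
], jaw=1)

```text
time: 84.6
eef_pos: [0.5502, 0.0189, 0.1004]
tcp_rot: [0.996, 0.087, 0.003, 0.001]
contact_force: [-0.2, -0.2, -0.6]
grip_width: 0.0232
```

Run:
```python
from h import *
c=snap('wrist','w40')
togo([.597,-.326,.12],.1755)
```

```text
shift [-12.6 348.3 -21.1] spin -0.000 (j6 -0.35) eef [0.5488 0.0191 0.0985] yaw 0.1751 F [ 0.1  0.1 -0.5] w 0.0229 t 84.65
```

View pics/w40.png

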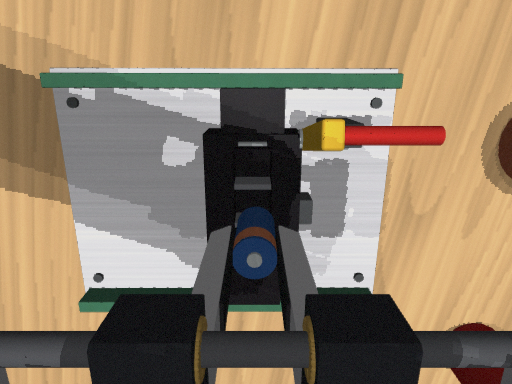

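Call:
play_rows([
  [[0,20,-25],0],
  [[-2,45,-15],0],
  [[-2,50,0],0],
  [[-2,50,0],0],
  [[-2,50,0],0],
  [[-2,50,0],0],
  [[-2,50,0],0],
  [[0,30,0],0],
  [[0,0,0],0],
  [[0,0,0],0],
])

```text
time: 85.9
eef_pos: [0.5955, -0.3214, 0.1358]
tcp_rot: [0.996, 0.088, -0.001, -0.001]
contact_force: [0.3, 0.8, -1.4]
grip_width: 0.0231
```

Run:
```python
from h import *
c=snap('wrist','w41')
togo([.597,-.322,.037],.1755)
```

```text
shift [ 1.3  1.3 99.1] spin 0.000 (j6 -0.84) eef [ 0.5957 -0.3211  0.1361] yaw 0.1759 F [ 0.6  0.3 -1.4] w 0.0235 t 85.95
```

View pics/w41.png

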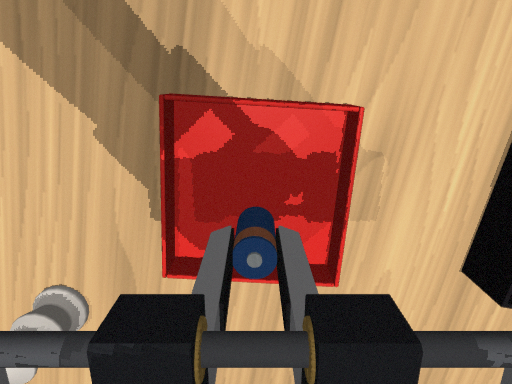

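Run:
```python
from h import *
p=tl(load('w41'),[(160,95),(363,107),(340,285),(165,275)],.04);print(p,p.mean(0))
```

```text
[[-74.3 -78.9  96.3]
 [ 82.6 -69.9  96.1]
 [ 75.9  87.2  95.9]
 [-82.   77.1  96.1]] [ 0.55   3.875 96.1  ]
```

Call:
play_rows([
  [[0,3,20],0],
  [[0,0,40],0],
  [[0,0,25],0],
  [[0,0,8],0],
  [[0,0,0],0],
  [[0,0,0],0],
  [[0,0,0],0],
])

```text
time: 86.82
eef_pos: [0.5974, -0.326, 0.0455]
tcp_rot: [0.996, 0.087, 0.001, 0.001]
contact_force: [0.5, 0.2, -0.6]
grip_width: 0.0233
```

Call:
play_rows([
  [[0,0,2],0],
  [[0,0,2],0],
  [[0,0,1],0],
  [[0,0,0],0],
])

```text
time: 87.32
eef_pos: [0.5965, -0.3254, 0.0388]
tcp_rot: [0.996, 0.087, -0.0, -0.0]
contact_force: [-0.3, -0.1, -1.0]
grip_width: 0.0232
```

Call:
play_rows([
  [[0,0,1],0],
  [[0,0,1],0],
  [[0,0,0.5],0],
  [[0,0,0],0],
  [[0,0,0],0],
])

```text
time: 87.95
eef_pos: [0.5966, -0.3255, 0.0366]
tcp_rot: [0.996, 0.087, 0.0, 0.0]
contact_force: [-0.4, 0.4, -0.3]
grip_width: 0.0235
```

Call:
play_rows([
  [[0,0,0.5],0],
  [[0,0,0.5],0],
  [[0,0,0],0],
  [[0,0,0],0],
])

```text
time: 88.45
eef_pos: [0.5966, -0.3255, 0.0356]
tcp_rot: [0.996, 0.087, 0.0, -0.0]
contact_force: [0.2, -0.0, -0.1]
grip_width: 0.0234
```

Call:
play_rows([
  [[0,0,0.5],0],
  [[0,0,0],0],
  [[0,0,0],0],
])

```text
time: 88.82
eef_pos: [0.5967, -0.3255, 0.0352]
tcp_rot: [0.996, 0.087, 0.0, 0.0]
contact_force: [-0.2, -0.3, 0.1]
grip_width: 0.023
```

Call:
play_rows([
  [[0,0,0],0],
  [[0,0,0],0],
  [[0,0,0],0],
  [[0,0,-15],0],
  [[0,0,-40],0],
  [[0,0,-60],0],
  [[0,-20,-50],0],
  [[0,-20,0],0],
  [[0,0,0],0],
], jaw=0.1)

```text
time: 89.95
eef_pos: [0.5894, -0.2848, 0.2001]
tcp_rot: [0.996, 0.088, -0.0, -0.0]
contact_force: [-0.7, -0.0, -0.2]
grip_width: 0.0423
```

Run:
```python
from h import *
c=snap('wrist','w42');snap('scene','s24');snap('top','t3')
togo(j2w(0,0,200),.1755)
```

```text
shift [  11.7 -306.6   -1.3] spin -0.001 (j6 -0.80) eef [ 0.5888 -0.2859  0.1981] yaw 0.1748 F [-0.2 -0.5 -0.7] w 0.0423 t 90.1
```

View pics/w42.png

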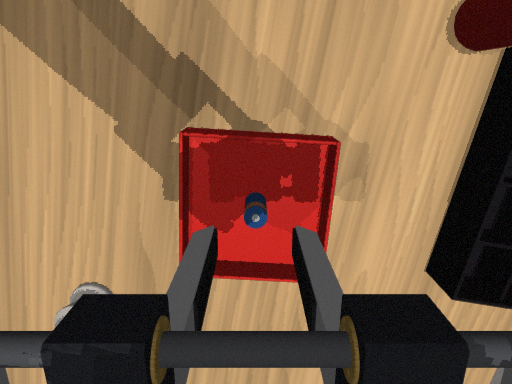

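View pics/s24.png

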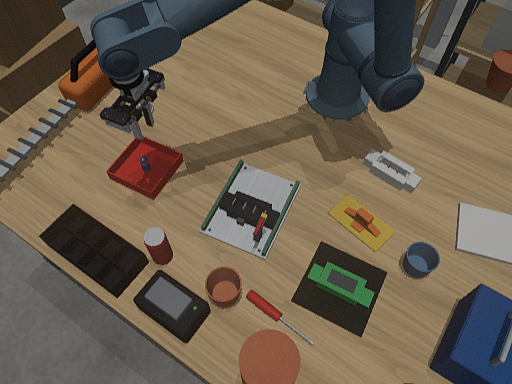

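Run:
```python
from h import *
c=load('w38');f=lambda p:np.array(p)/3.3+[215,80]
p=w2j(cast(c,f([(57,146),(279,144),(272,488),(62,488)]),.044));print(p,p.mean(0))
t=load('t3');cv2.imwrite('pics/a.png',cv2.resize(t['pixels'][140:250,120:350,::-1],None,fx=3.4,fy=3.4,interpolation=cv2.INTER_CUBIC))
f=lambda n:cv2.resize(load(n)['pixels'][70:170,270:420,::-1],None,fx=3,fy=3)
```

```text
[[-32.2  55.7  44. ]
 [ 33.   56.2  44. ]
 [ 34.8 -52.8  44. ]
 [-32.7 -52.9  44. ]] [ 0.725  1.55  44.   ]
```

View pics/a.png

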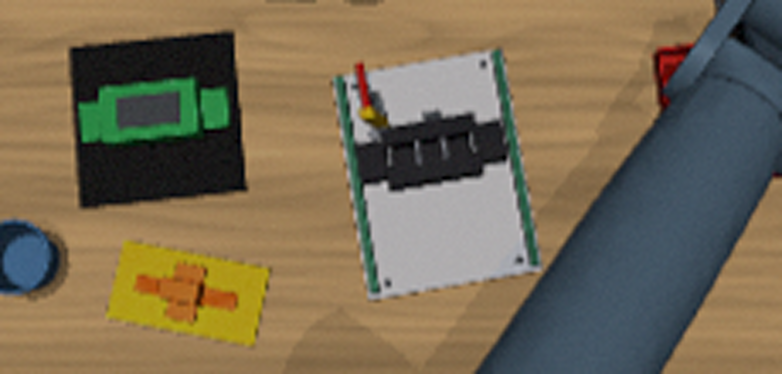

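Run:
```python
from h import *
print(manip.job_done())
```

```text
the job is handed in; nothing more can be done
None
```

The job is done and handed in at about 90 s of the 210 s limit; no verdict was reported back.

**What I did**
- **Box:** I flipped the stop down, pushed the closed box along the jig until it butted against the stop, and flipped the stop back up to the end of its travel.
- **Wedging:** I worked the wedge into the ear slots in the order -y, +y, -y, +y, -y, +y, -y, adding a few millimetres of lift each turn. By my estimates the two ends never differed by more than about 4 to 5 mm.
- **Unloading:** I set the wedge down on the yellow board, lifted the cover off and set it upright on the mat. There was only one cell, in the middle pocket; I stood it in the red tray.

**Last checks**
- The lower half measured within about 2 mm of its place in the jig, with its pockets empty.
- Just before release, the cover and the mat centre agreed to about 1 mm.
- The wedge, stop and cell look right in the final pictures, and the pots, can, figurine and screwdriver look undisturbed.

**What went wrong or disagreed**
- The wedge had been knocked a few centimetres aside before I picked it up, so I measured it again.
- On the second +y insertion the blade sat too low and jammed, with about 37 N at the wrist. The wedge slipped slightly in the grip, so I backed off, regripped it on the bench and tried again without trouble.
- The ear heights are estimates from the camera, good to about 1 mm. They were not measured directly.
- The stop rod's position, as felt by the gripper, was about 2 mm off the camera's jig frame in y.

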